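# Load and lock the transfer case

## Task

Stand the steel canister with the blue band upright in the open well of the transfer case, let go of it and slide the cover fully shut over it. Then swing the red lever a quarter turn over the cover until its plunger drops into the detent between the brass ribs, and finally take the yellow-topped locking pin from its stand and push it fully home through the eye of the lever into the hole in the blue block. Leave the other canisters, dishes and glassware where they stand.

Things in the scene. Friction and masses are not known exactly. Their poses are not given: they have to be found in the camera images.
- case: fixed transfer case, 140 mm (x) by 270 mm (y), 101 mm tall without its cover; origin at the centre of its underside. Its +y half is an open-topped steel well, its -y half a closed white housing. On its -x side stand the grey bracket that carries the red lever and, farther out, a blue block 40 x 44 mm, 116 mm tall, with the pin hole
- well (a point): centre of the well's inner floor, 12 mm above the table. The well is 128 mm (case x) by 127 mm (case y) inside, its rim 100 mm above the table
- cover (a joint): travel of the sliding steel cover in m: 0 = parked over the white housing (well open), 0.130 = hard stop, well fully shut; it moves along the case's +y, takes about 2.5 N and stays where it is left. The cover is 138 x 134 mm, its underside 101 and its top 108 mm above the table; canister tops pass below it
- cover_fin (a point): centre of the black upright fin on the cover (60 mm along case x, 14 mm thick along case y, from 108 to 142 mm above the table); pinch it across its 14 mm and move it along case +y
- lever (a joint): angle of the red lever in rad, counter-clockwise from above: 0 = parked along the case's edge (knob arm pointing along case -y), 1.571 = locked (knob arm pointing along case +x, over the cover, eye over the blue block). It turns freely (0.04 N m) save for the last 0.25 rad, where the plunger must be forced over a brass rib (about 0.3 N m, a push of some 6 N at the knob) before it drops in; released within about 0.05 rad of locked, it centres itself. End stop at 1.63
- lever_knob (a point): centre of the round black upright knob on the lever's arm, 24 mm in diameter, which spins freely on its own stud, from 128 to 170 mm above the table, 55 mm from the pivot. The lever is flat, 10 mm thick, 118 to 128 mm above the table
- pivot (a point): the lever's vertical turning axis, at the height of the lever's top face (128 mm)
- lever_eye (a point): centre, at the top face, of the 16 mm round eye in the lever's tail, 55 mm from the pivot on the side opposite the knob
- plunger (a joint): spring plunger with a roller nose (brass, near the lever's far tip, 82 mm from the pivot), m downward: 0 = pushed right up, about 0.0005 on the crest of a rib, about 0.004 when dropped between the two ribs on the shut cover, 0.005 when nothing is below it. Its brass top stands proud of the lever
- block_hole (a point): mouth of the 16 mm round hole, 62 mm deep, in the top face of the blue block, 116 mm above the table; the locked lever's eye lies 2 mm above it
- canister_center (a point): the canister to load: steel, 78 mm tall, with a wide blue band on its body (12 to 34 mm up) and a blue mouth; body 58 mm in diameter up to 42 mm, then a cone to a round neck 36 mm in diameter from 58 to 78 mm; 0.25 kg. The point is on its axis half-way up (39 mm above its underside)
- pin_center (a point): the locking pin, half-way up its 102 mm length, on its axis, which is its z (grip end up): steel shank 12 mm in diameter and 62 mm long with a tapered tip, flange 26 mm in diameter and 6 mm thick, then a yellow round grip 24 mm in diameter and 34 mm long (17 to 51 mm above this point). It stands upright in its stand, flange resting on the stand's top; 0.12 kg
- pin_tip (a point): lower end of the pin, 51 mm below pin_center
- pin_flange (a point): centre of the underside of the pin's flange, 11 mm above pin_center; when home it rests on the lever's top face, 12 mm above block_hole
- stand_hole (a point): mouth of the hole in the white pin stand, a block 80 x 80 mm and 70 mm tall, fixed
- spare_a_center (a point): plain steel canister, same shape as the banded one but with no blue; leave alone; its centre
- spare_b_center (a point): second plain steel canister; leave alone; its centre
- dish_a: clear round dish 90 mm across, 14 mm tall, red filling; bystander; origin at the centre of its underside
- dish_b: the same dish with blue filling; bystander; origin at the centre of its underside
- beaker: glass beaker 72 mm across, 95 mm tall; bystander; origin at the centre of its underside
- reagent: amber jar, blue cap, 60 mm across, 130 mm tall; bystander; origin at the centre of its underside
Not all that is in view belongs to the job. What is shaped like the part that bears canister_center but black is not meant. Of the things that look like the part that bears pin_center, the smaller one is meant.

How it is judged:
On the way, in this order (a step that is already met when the one before it is completed fails the run):
1. the blue-banded canister stands upright on the floor of the well, let go (x of canister_center in the frame of case between -0.064 and 0.064 m and y of canister_center in the frame of case between 0.002 and 0.129 m and z of canister_center in the frame of case between 0.035 and 0.06 m and angle between canister_center's own z axis and vertical below 0.15 rad and contact force between the fingers and canister below 0.1 N), for 0.2 s.
2. the cover is fully shut over it (x of canister_center in the frame of case between -0.064 and 0.064 m and y of canister_center in the frame of case between 0.002 and 0.129 m and z of canister_center in the frame of case between 0.035 and 0.06 m and angle between canister_center's own z axis and vertical below 0.15 rad and value of joint cover above 0.124 m), for 0.2 s.
3. the lever has been turned a quarter turn and its plunger has dropped into the detent (all of step 2 and value of joint lever between 1.52 and 1.62 rad and value of joint plunger above 0.003 m), for 0.2 s.
4. the locking pin is home through the lever's eye in the block (value of joint cover above 0.124 m and value of joint lever between 1.52 and 1.62 rad and value of joint plunger above 0.003 m and horizontal distance between pin_tip and block_hole below 0.005 m and z of pin_flange in the frame of block_hole below 0.016 m and angle between pin_center's own z axis and vertical below 0.1 rad), for 0.2 s.
At the end, for the whole second after the job is handed in: canister upright (0.15 rad) on the well's floor; cover within 6 mm of its stop; lever within 0.05 rad of the quarter turn, plunger dropped; pin upright in the block's hole (tip within 5 mm of its axis), flange within 4 mm of the lever's top; pin and canister at rest (all of step 4 and x of canister_center in the frame of case between -0.064 and 0.064 m and y of canister_center in the frame of case between 0.002 and 0.129 m and z of canister_center in the frame of case between 0.035 and 0.06 m and angle between canister_center's own z axis and vertical below 0.15 rad and linear speed of each of canister, pin below 0.02 m/s); the robot touches nothing.
It fails at once if a bystander was pushed more than 30 mm from its place (distance of any of spare_a_center, spare_b_center, dish_a, dish_b, beaker, reagent from where it was at the start of the episode above 0.03 m).
It also fails if it takes over 72 s, if anything falls off the work surface, if the arm or the gripper's body presses on something with over 40 N, if the wrist force passes 120 N, or if a joint passes its speed limit or range.

## Robot

A 7-joint arm with a two-finger parallel gripper is mounted at the origin on the work surface. World frame = base frame: x ahead of the robot, y to its left, z up, the work surface at z = 0. Lengths are in m, angles in rad, forces in N, time in s.
With the tool pointing down it reaches from about 0.35 to 0.9 m from the base axis. Payload 8.1 kg.
Tool frame: the origin (TCP) lies midway between the tips of the shut fingers; the grasp point (between the pads) lies 19 mm behind it; z points along the fingers, y is the direction in which the jaws open and shut (so a half turn about z gives the same grasp; the last joint's range is limited). The gripper opens to 92 mm and grips with 3 to 60 N. Pads are 19 mm wide; open, the fingers measure 130 mm over their backs; the gripper's body (75 mm by 190 mm) begins 47 mm behind the grasp point.
Start: joints at [-1.286, 0.434, 0.025, 1.573, -0.012, 1.134, -0.075], TCP at [0.236, 0.579, 0.227] pointing down, gripper open.
Joint ranges: [-2.62, 2.62], [-0.44, 2.09], [-1.27, 1.32], [0.08, 2.57], [-1.32, 4.46], [0.12, 2], [-2.74, 2.74]. Speed limits (rad/s): [2.22, 2.22, 3.01, 3.01, 3.14, 3.14, 3.14].

## Interface

Orientations are given as [roll, pitch, yaw] about the fixed x, y, z axes, in that order (R = Rz(yaw) Ry(pitch) Rx(roll)).
In Python, from rig import * gives the robot as it stands.
- The arm moves only by the tool drive_tool, never from a script. Its argument "increments" is a list that holds one entry, the list of rows, each a list of 6 numbers: the shift along the world's x, y, z in cm, then the turn, a rotation vector about the world's x, y, z in rad. A call has 1 to 12 rows; each row is the pose to reach, as a shift and turn from the pose commanded when the call began; what a row does not reach only later rows make up. A row lasts 1/12 s, in which the tool goes at most 41.7 mm and 7.16 degrees, less where a joint would pass 70% of its speed; a pose out of reach is approached as far as the arm can. A call with a gripper value outside its range is refused whole. "claw" is the closure, from 0 (fully open) to 1 (shut), set as the call begins (left out, the last holds). The fingers move at their own pace and stop on an object; "force" is the grip in N (left out, the last holds). Time passes only in rows, so rows that repeat a pose let the fingers close. It gives the time, the measured TCP pose, the force and the opening at its end, in the units of the state.
- observe(): the state, without advancing time (a new reading comes with each control period).
- read_camera(name): name is "scene" or "side" or "wrist"; returns (picture, depth): 420x560x3 uint8, blue, green, red; 420x560 float32, m along the optical axis (not along the pixel's ray), 0 where there is no reading.
- get_calibration(name): a dict with "fx", "fy", "cx", "cy" (pixels), "T" (4x4, takes a point from camera to world coordinates). Camera axes: x right, y up, looking along -z (the intrinsics and any distortion apply to the point x, -y, -z); pixel columns grow to the right and rows downward; lengths in m; the calibration is good to about 2 mm. The wrist camera is an equidistant fisheye: a pixel r from the principal point sees the ray r / f radians off the axis. A picture is of the moment at which its call begins: read the wrist's pose just before it. get_calibration takes no time and is no camera call; for the wrist camera it gives the pose at the moment of the call.
- finish_job(): hands the job in, once; it reports no verdict.
Trained networks look in the newest picture that a camera, given by its name, has taken for a name from the list of things; names that differ only in an ending like _2 or _b are one class to them, and where a whole thing is asked for, a point or a joint stands for the part that bears it (a point fixed in the world has none). Each returns a list of dicts, best first, with "conf" (0 to 1); they miss things now and then, are a little off and sometimes report something else, mostly with a low value. They report only what shows in the picture. A call takes as long as a camera call. They do not tell look-alikes from the thing itself.
- regions_of(camera, target): "pixels" (420x560 bool, what is visible of it) and "box" ([centre column, centre row, width, height] in pixels, round what is visible of it).
- place_of(camera, target): "location" ([column, row] in pixels: a listed point, or the origin of a listed thing).
The state is a dict: "t": time; "joint_pos": joint angles; "qvel": joint speeds; "tau": joint torques, N m; "tool_pos": TCP position; "ee_rot": TCP orientation; "contact_force": force on the tool from outside, world axes, zero at the start; "wrist_torque": the same for the moment, N m; "opening": opening from 0.0 (shut) to 1.0 (fully open).
Only numpy, scipy, OpenCV 4.12 (cv2) and the standard library are available. Lean on these libraries where they do the work, as an engineer would, in place of code of your own. Each camera call takes 0.05 s, during which the arm holds its last target.

## Working session

There is one attempt and no reset: what is moved stays moved. The work goes in short steps, Python scripts to look and compute and a tool call to move; the robot and the scene stay as the last step left them, time stands still between calls to the robot, and variables do not carry over. Pictures are saved under pics/ and viewed, and the job is handed in when it is done.

Besides the shell and the picture viewer there is one more tool, called after ">>>" as a command line: name --argument value ..., lists and objects as JSON in quotes. drive_tool: Moves the arm, as the interface text tells. Its arguments: {"type":"object","properties":{"increments":{"type":"array","items":{"type":"array","items":{"type":"array","items":{"type":"number"}}}},"claw":{"type":"number"},"force":{"type":"number"}},"required":["increments"]}

```bash
ls; mkdir -p pics; cat > h.py <<'E'
from rig import *
import numpy as np, cv2
def px2w(cal,u,v,d):
    x=(u-cal["cx"])/cal["fx"]*d; y=(v-cal["cy"])/cal["fy"]*d
    p=np.array([x,-y,-d,1.]); return (np.array(cal["T"])@p)[:3]
def cloud(cal,depth):
    h,w=depth.shape; u,v=np.meshgrid(np.arange(w),np.arange(h))
    x=(u-cal["cx"])/cal["fx"]*depth; y=(v-cal["cy"])/cal["fy"]*depth
    P=np.stack([x,-y,-depth,np.ones_like(depth)],-1)
    return (P@np.array(cal["T"]).T)[...,:3]
def rayz(cal,u,v,z):
    T=np.array(cal["T"]); d=T[:3,:3]@np.array([(u-cal["cx"])/cal["fx"],-(v-cal["cy"])/cal["fy"],-1]); o=T[:3,3]
    return o+d*(z-o[2])/d[2]
E
python3 - <<'E'
from h import *
print(observe())
for c in ["scene","side","wrist"]:
    im,d=read_camera(c); cv2.imwrite(f"pics/{c}0.png",im); np.save(f"{c}0.npy",d)
    print(c,get_calibration(c))
E
```

```text
pics
{'t': 0.0, 'joint_pos': array([-1.28558481,  0.4352518 ,  0.02496996,  1.57413889, -0.01160126,
        1.13399035, -0.07505311]), 'qvel': array([-0.00088457, -0.00080522,  0.00061624, -0.00038808,  0.00027721,
        0.00206022, -0.00059948]), 'tau': array([ 7.37540031e-04, -6.67849302e+01,  9.85478573e-01, -3.14454246e+01,
       -6.05546334e-02,  4.30577353e-02,  1.70565631e-04]), 'tool_pos': array([0.236203  , 0.57807037, 0.22591088]), 'ee_rot': array([-3.13995583e+00,  1.46680602e-04,  2.75376010e+00]), 'contact_force': array([-0.21475555,  0.18377572,  0.3006371 ]), 'wrist_torque': array([-0.01325495,  0.00165839, -0.02087627]), 'opening': 1.0034267510575337}
scene {'fx': 530.8144809191574, 'fy': 530.8144809191574, 'cx': 281.4265044722074, 'cy': 213.30375443952045, 'T': array([[-0.38911734, -0.61253075,  0.68803617,  1.46606972],
       [ 0.92106305, -0.24639146,  0.30155283,  0.43720921],
       [-0.01518414,  0.75106413,  0.66005463,  1.05003025],
       [ 0.        ,  0.        ,  0.        ,  1.        ]])}
side {'fx': 525.3950495730389, 'fy': 525.3950495730389, 'cx': 281.0415274427116, 'cy': 206.08796360286684, 'T': array([[-0.99855978,  0.03922182, -0.03660627,  0.47018617],
       [-0.05354279, -0.68534277,  0.72624958,  1.00231237],
       [ 0.00339698,  0.72716362,  0.68645577,  1.05057183],
       [ 0.        ,  0.        ,  0.        ,  1.        ]])}
wrist {'fx': 325.19226210127806, 'fy': 325.19226210127806, 'cx': 274.40570563368044, 'cy': 214.2768767780217, 'T': array([[ 3.78951661e-01, -8.89689131e-01, -2.54654452e-01,
         1.68776485e-01],
       [ 9.25416075e-01,  3.64067799e-01,  1.05165234e-01,
         6.06575234e-01],
       [-8.52879594e-04, -2.75513863e-01,  9.61296720e-01,
         3.84415530e-01],
       [ 0.00000000e+00,  0.00000000e+00,  0.00000000e+00,
         1.00000000e+00]])}
```

View pics/scene0.png

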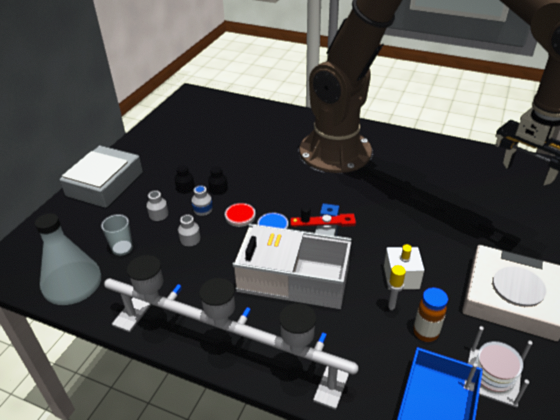

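View pics/side0.png

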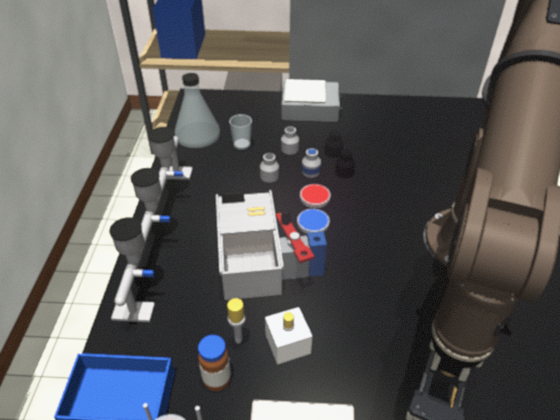

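View pics/wrist0.png

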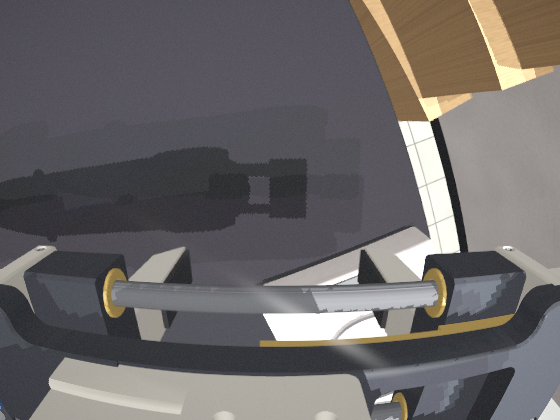

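The scene picture shows the case at about (295,265) with its cover on the left and well on the right. The lever is at (323,221), the blue block at (330,210), the banded canister at (201,200), the white stand with a pin at (405,260), and a larger look-alike pin in front at (397,285). Next I measure.

```bash
python3 - <<'E'
from h import *
names=["well","cover_fin","lever_knob","pivot","lever_eye","block_hole","canister_center","pin_center","stand_hole","spare_a_center","dish_a","beaker","reagent","case"]
zs=dict(well=.012,cover_fin=.125,lever_knob=.149,pivot=.128,lever_eye=.128,block_hole=.116,canister_center=.039,pin_center=.059,stand_hole=.07,spare_a_center=.039,dish_a=0,beaker=0,reagent=0,case=0)
for n in names:
  for c in ["scene","side"]:
    cal=get_calibration(c)
    for r in place_of(c,n)[:5]:
      if r["conf"]<.2: continue
      u,v=r["location"]; print(n,c,round(r["conf"],2),np.round([u,v]),np.round(rayz(cal,u,v,zs[n]),3))
E
```

```text
well scene 0.79 [320. 281.] [0.591 0.159 0.012]
well scene 0.34 [405. 263.] [0.446 0.345 0.012]
well side 0.59 [252. 275.] [0.584 0.16  0.012]
cover_fin scene 0.86 [249. 249.] [ 0.653 -0.008  0.125]
cover_fin scene 0.23 [121. 248.] [ 0.769 -0.303  0.125]
cover_fin side 0.93 [232. 195.] [ 0.65  -0.011  0.125]
lever_knob scene 0.61 [307. 215.] [0.508 0.088 0.149]
lever_knob scene 0.25 [289. 282.] [0.734 0.132 0.149]
lever_knob side 0.77 [284. 215.] [0.508 0.078 0.149]
lever_knob side 0.57 [246. 254.] [0.59  0.211 0.149]
pivot scene 0.71 [325. 220.] [0.487 0.13  0.128]
pivot scene 0.21 [346. 217.] [0.454 0.178 0.128]
pivot side 0.96 [297. 237.] [0.476 0.132 0.128]
lever_eye scene 0.82 [345. 215.] [0.45  0.173 0.128]
lever_eye side 0.71 [303. 252.] [0.459 0.179 0.128]
block_hole scene 0.58 [330. 209.] [0.429 0.125 0.116]
canister_center scene 0.97 [181. 175.] [ 0.361 -0.391  0.039]
canister_center scene 0.88 [214. 182.] [ 0.353 -0.277  0.039]
canister_center scene 0.65 [203. 198.] [ 0.437 -0.269  0.039]
canister_center side 0.97 [344. 164.] [ 0.34  -0.267  0.039]
canister_center side 0.8
[... 618 characters left out ...]
 [190. 228.] [ 0.565 -0.24   0.039]
spare_a_center side 0.33 [294. 239.] [0.483 0.055 0.039]
dish_a scene 0.97 [243. 219.] [ 0.436 -0.14   0.   ]
dish_a scene 0.58 [276. 223.] [ 0.419 -0.041  0.   ]
dish_a side 0.97 [311. 227.] [ 0.437 -0.028  0.   ]
dish_a side 0.9 [318. 196.] [ 0.42 -0.16  0.  ]
beaker scene 0.92 [120. 248.] [ 0.676 -0.406  0.   ]
beaker side 0.93 [239. 142.] [ 0.684 -0.413  0.   ]
reagent scene 0.79 [429. 334.] [0.639 0.45  0.   ]
reagent scene 0.23 [189. 228.] [ 0.53  -0.268  0.   ]
reagent side 0.79 [219. 382.] [0.63  0.447 0.   ]
case scene 0.8 [291. 279.] [0.603 0.084 0.   ]
case scene 0.73 [405. 259.] [0.42  0.342 0.   ]
case side 0.65 [248. 253.] [0.604 0.077 0.   ]
```

```bash
python3 - <<'E'
import cv2
a=cv2.imread("pics/scene0.png")
cv2.imwrite("pics/s0z.png",cv2.resize(a[170:310,150:450],(800,373),interpolation=cv2.INTER_CUBIC))
a=cv2.imread("pics/side0.png")
cv2.imwrite("pics/d0z.png",cv2.resize(a[120:400,180:380],(570,600)[::1] if 0 else (429,600),interpolation=cv2.INTER_CUBIC))
E
```

```text
(no output)
```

View pics/s0z.png

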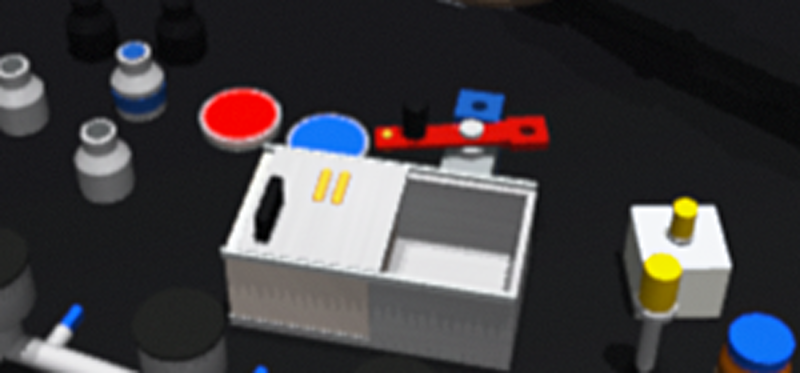

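View pics/d0z.png

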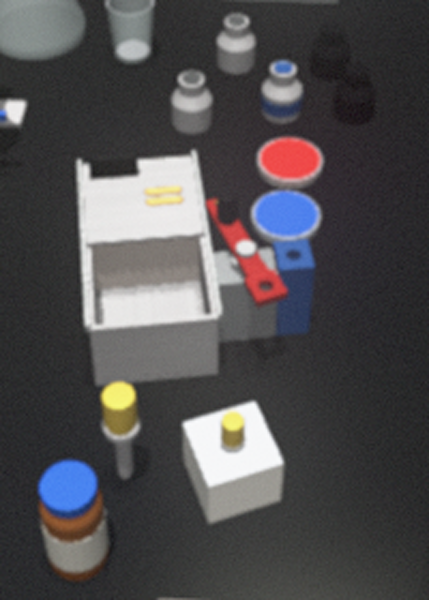

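The banded canister is at about (0.436,-0.264), the stand pin at about (0.482,0.347), and the well at about (0.588,0.16). The lever looks turned slightly away from parallel with the case. I'll refine the case yaw and key points from depth.

```bash
python3 - <<'E'
from h import *
import scipy
for c in ["scene","side"]:
    cal=get_calibration(c); d=np.load(f"{c}0.npy"); im=cv2.imread(f"pics/{c}0.png"); P=cloud(cal,d); ok=d>0
    hsv=cv2.cvtColor(im,cv2.COLOR_BGR2HSV)
    m=ok&(P[...,2]>.092)&(P[...,2]<.114)&(P[...,0]>.5)&(P[...,0]<.74)&(P[...,1]>-.1)&(P[...,1]<.27)
    n,l,s,_=cv2.connectedComponentsWithStats(m.astype(np.uint8)); k=1+np.argmax(s[1:,4]); 
    q=P[m][:,:2].astype(np.float32); print(c,"case rect",cv2.minAreaRect(q),len(q), "z",np.percentile(P[m][:,2],[10,50,90]))
    # cover surface only
    def col(name,mask):
        q=P[mask]; 
        if len(q)>3: print(c,name,len(q),np.round(np.median(q,0),4),"z range",np.round(np.percentile(q[:,2],[5,95]),3), "rect",[np.round(t,3) for t in cv2.minAreaRect(q[:,:2].astype(np.float32))])
    H,S,V=hsv[...,0],hsv[...,1],hsv[...,2]
    red=((H<6)|(H>174))&(S>150)&(V>80)&ok
    near=lambda x,y,r:(np.hypot(P[...,0]-x,P[...,1]-y)<r)
    col("lever red top",red&(P[...,2]>.115)&near(.48,.13,.12))
    yel=(H>18)&(H<35)&(S>120)&(V>120)&ok
    col("ribs",yel&near(.6,.05,.09)&(P[...,2]>.09)&(P[...,2]<.116))
    col("plunger",yel&near(.52,.05,.06)&(P[...,2]>.116))
    col("pin small",yel&near(.484,.348,.05))
    col("pin small top",yel&near(.484,.348,.05)&(P[...,2]>.106))
    col("pin big",yel&near(.59,.34,.05))
    blue=(H>100)&(H<130)&(S>130)&(V>60)&ok
    col("block",blue&near(.43,.125,.06)&(P[...,2]>.108))
    col("can mouth",blue&near(.436,-.264,.05)&(P[...,2]>.06))
    col("can band",blue&near(.436,-.264,.05)&(P[...,2]<.05))
    col("fin",near(.652,-.01,.05)&(P[...,2]>.115)&ok)
    col("fin top",near(.652,-.01,.05)&(P[...,2]>.136)&ok)
    col("stand",near(.484,.348,.07)&(P[...,2]>.064)&(P[...,2]<.075)&ok)
    col("knob",near(.508,.083,.03)&(P[...,2]>.138)&ok)
    col("knobtop",near(.508,.083,.03)&(P[...,2]>.164)&ok)
E
```

```text
scene case rect ((0.5929705500602722, 0.08644324541091919), (0.17312899231910706, 0.2701888680458069), 10.36900806427002) 3063 z [0.09830398 0.10569781 0.10902998]
scene lever red top 451 [0.4857 0.1438 0.1259] z range [0.121 0.13 ] rect [array([0.489, 0.126]), array([0.041, 0.166]), np.float64(27.869)]
scene ribs 78 [0.5877 0.0257 0.111 ] z range [0.107 0.114] rect [array([0.587, 0.029]), array([0.039, 0.027]), np.float64(12.875)]
scene plunger 4 [0.514  0.0576 0.1277] z range [0.126 0.131] rect [array([0.515, 0.057]), array([0.01 , 0.003]), np.float64(21.869)]
scene pin small 82 [0.4942 0.35   0.1067] z range [0.082 0.111] rect [array([0.488, 0.347]), array([0.025, 0.019]), np.float64(3.323)]
scene pin small top 46 [0.4888 0.3472 0.1084] z range [0.106 0.112] rect [array([0.487, 0.347]), array([0.025, 0.019]), np.float64(2.956)]
scene pin big 203 [0.6091 0.353  0.1407] z range [0.108 0.145] rect [array([0.602, 0.349]), array([0.032, 0.031]), np.float64(59.144)]
scene block 157 [0.4274 0.123  0.1141] z range [0.111 0.117] rect [array([0.429, 0.123]), array([0.045, 0.044]), np.float6
[... 1911 characters left out ...]
[0.017, 0.013]), np.float64(30.214)]
side fin 236 [ 0.647  -0.0018  0.1337] z range [0.117 0.142] rect [array([ 0.647, -0.005]), array([0.06 , 0.021]), np.float64(9.356)]
side fin top 97 [ 0.6484 -0.0041  0.1391] z range [0.137 0.143] rect [array([ 0.647, -0.006]), array([0.06, 0.02]), np.float64(7.548)]
side stand 1004 [0.4854 0.3551 0.0683] z range [0.065 0.072] rect [array([0.486, 0.346]), array([0.081, 0.085]), np.float64(23.037)]
side knob 121 [0.5039 0.0895 0.1615] z range [0.141 0.17 ] rect [array([0.504, 0.085]), array([0.02 , 0.025]), np.float64(4.285)]
side knobtop 52 [0.5043 0.084  0.1678] z range [0.165 0.171] rect [array([0.504, 0.084]), array([0.019, 0.023]), np.float64(3.004)]
```

Case yaw is about 0.18 rad, and the lever already stands at about 0.3 rad. I'll refine the canister and the case frame.

```bash
python3 - <<'E'
from h import *
from scipy.optimize import least_squares
A=[]
for c in ["scene","side"]:
    cal=get_calibration(c); d=np.load(f"{c}0.npy"); P=cloud(cal,d); ok=d>0
    Q=P[ok]
    q=Q[(np.hypot(Q[:,0]-.438,Q[:,1]+.268)<.05)&(Q[:,2]>.005)&(Q[:,2]<.076)]
    def prof(z): return np.interp(z,[0,.042,.058,.078],[.029,.029,.018,.018])
    for nm,lo,hi in (("all",.005,.076),("neck",.06,.076),("body",.005,.04)):
        s=q[(q[:,2]>lo)&(q[:,2]<hi)]
        f=lambda x:np.hypot(s[:,0]-x[0],s[:,1]-x[1])-prof(s[:,2])
        r=least_squares(f,[.438,-.268],loss="soft_l1",f_scale=.002)
        print(c,nm,len(s),r.x,np.abs(f(r.x)).mean())
    # pin
    s=Q[(np.hypot(Q[:,0]-.486,Q[:,1]-.348)<.025)&(Q[:,2]>.08)&(Q[:,2]<.105)]
    f=lambda x:np.hypot(s[:,0]-x[0],s[:,1]-x[1])-.012
    r=least_squares(f,[.486,.348],loss="soft_l1",f_scale=.002); print(c,"pin",len(s),r.x,np.abs(f(r.x)).mean())
    # edges of case rim: fit rectangle 140x270 to top points of housing+rim
    m=(Q[:,2]>.096)&(Q[:,2]<.111)&(np.hypot(Q[:,0]-.6,Q[:,1]-.085)<.18)
    q=Q[m]
    for yaw in (.15,.165,.18,.195):
        cs,sn=np.cos(yaw),np.sin(yaw); x=q[:,0]*cs+q[:,1]*sn; y=-q[:,0]*sn+q[:,1]*cs
        # x hist edges
        k=np.abs(y-(-.605*sn+.083*cs))<.13
        k2=(np.abs(x-(.605*cs+.083*sn))<.06)
        print(c,yaw,"x edges",np.round(np.percentile(x[k],[.5,3,97,99.5]),4),"y edges",np.round(np.percentile(y[k2],[.5,2,98,99.5]),4))
E
```

```text
scene all 385 [ 0.44245111 -0.27249749] 0.0022563684434680855
scene neck 65 [ 0.44257114 -0.27220215] 0.0022304462663764427
scene body 176 [ 0.44256681 -0.27210045] 0.0018239885564176404
scene pin 70 [0.4861297  0.34761914] 0.0010847397586302822
scene 0.15 x edges [0.4613 0.5116 0.6836 0.6866] y edges [-0.1366 -0.1336  0.1295  0.1314]
scene 0.165 x edges [0.4618 0.5121 0.6829 0.685 ] y edges [-0.1457 -0.1427  0.1202  0.1221]
scene 0.18 x edges [0.4624 0.5127 0.6826 0.6845] y edges [-0.155  -0.1521  0.1111  0.113 ]
scene 0.195 x edges [0.4629 0.5133 0.6825 0.6847] y edges [-0.1641 -0.161   0.1021  0.1041]
side all 361 [ 0.44118237 -0.27359911] 0.0024244465697383813
side neck 67 [ 0.44252263 -0.2731011 ] 0.0029061446818972004
side body 165 [ 0.44125331 -0.27325564] 0.0019214136906892136
side pin 74 [0.48606941 0.34573471] 0.0007671600836585669
side 0.15 x edges [0.4426 0.4663 0.6779 0.6818] y edges [-0.1329 -0.122   0.1314  0.133 ]
side 0.165 x edges [0.4432 0.467  0.678  0.6803] y edges [-0.1415 -0.1309  0.122   0.1238]
side 0.18 x edges [0.4437 0.4675 0.6777 0.6798] y edges [-0.1516 -0.1398  0.1127  0.1147]
side 0.195 x edges [0.4442 0.4681 0.6774 0.6804] y edges [-0.1606 -0.1485  0.1036  0.1057]
```

>>> drive_tool --increments '[[[2,-4,0.5,0,0,0.05],[4,-8,1,0,0,0.1],[6,-12,1.5,0,0,0.15],[8,-16,2,0,0,0.2],[10,-20,2.5,0,0,0.25],[12,-24,2.5,0,0,0.3],[14,-28,2.5,0,0,0.35],[16,-32,2.5,0,0,0.4],[17,-35.5,2.5,0,0,0.45],[18,-39,2.5,0,0,0.5],[19,-42.5,2.5,0,0,0.566],[20,-46,2.5,0,0,0.566]]]' --claw 0.15 --force 25

```text
t: 2.55
tool_pos: [0.4355, 0.1208, 0.2521]
ee_rot: [3.141, 0.001, -2.959]
contact_force: [0.1, 0.9, 0.6]
opening: 0.856
```

>>> drive_tool --increments '[[[0.1,-3.5,0,0,0,0],[0.2,-7,0,0,0,0],[0.3,-11,0,0,0,0],[0.4,-15,0,0,0,0],[0.5,-19,0,0,0,0],[0.6,-23,0,0,0,0],[0.6,-27,-1,0,0,0],[0.6,-31,-2,0,0,0],[0.6,-35,-4,0,0,0],[0.6,-38,-6,0,0,0],[0.6,-39.3,-8,0,0,0],[0.6,-39.3,-9,0,0,0]]]'

```text
t: 3.55
tool_pos: [0.4395, -0.2738, 0.1599]
ee_rot: [-3.141, -0.002, -2.969]
contact_force: [0.5, 1.3, -1.1]
opening: 0.851
```

```bash
python3 - <<'E'
from h import *
o=observe(); print(o["tool_pos"],o["joint_pos"])
im,d=read_camera("wrist"); cv2.imwrite("pics/w1.png",im)
im,d=read_camera("side"); cv2.imwrite("pics/d1.png",cv2.resize(im[60:240,220:420],(660,594)))
E
```

```text
[ 0.43947608 -0.27377507  0.15987732] [ 0.08436705  0.35009828  0.48005894  1.94580966 -0.20184555  0.89364557
  2.4106397 ]
```

View pics/w1.png

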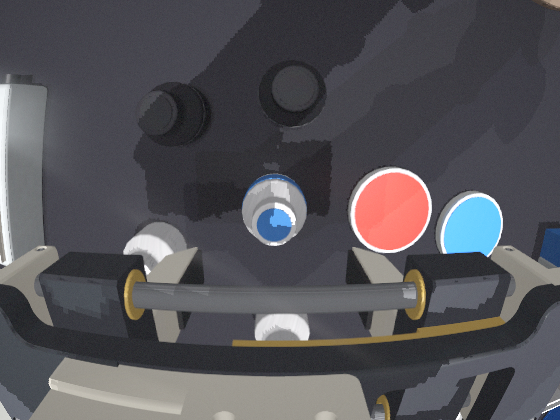

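View pics/d1.png

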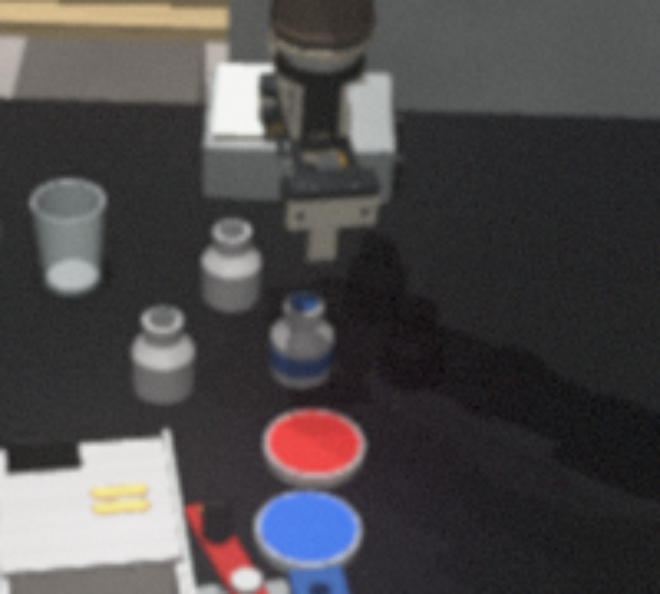

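>>> drive_tool --increments '[[[0,0,-2,0,0,0],[0,0,-4,0,0,0],[0,0,-6,0,0,0],[0,0,-8,0,0,0],[0,0,-9.3,0,0,0],[0,0,-10,0,0,0],[0,0,-10,0,0,0]]]' --claw 0.3

```text
t: 4.23
tool_pos: [0.4415, -0.2686, 0.0615]
ee_rot: [3.14, -0.0, -2.961]
contact_force: [0.6, -0.0, 0.6]
opening: 0.699
```

```bash
python3 - <<'E'
from h import *
print(rayz(get_calibration("scene"),157,206,.039), rayz(get_calibration("side"),288,143,.039))
im,d=read_camera("side"); cv2.imwrite("pics/d2.png",cv2.resize(im[90:190,250:370],(720,600)))
im,d=read_camera("wrist"); cv2.imwrite("pics/w2.png",im)
E
```

```text
[ 0.51904788 -0.37774475  0.039     ] [ 0.51761735 -0.36411076  0.039     ]
```

View pics/d2.png

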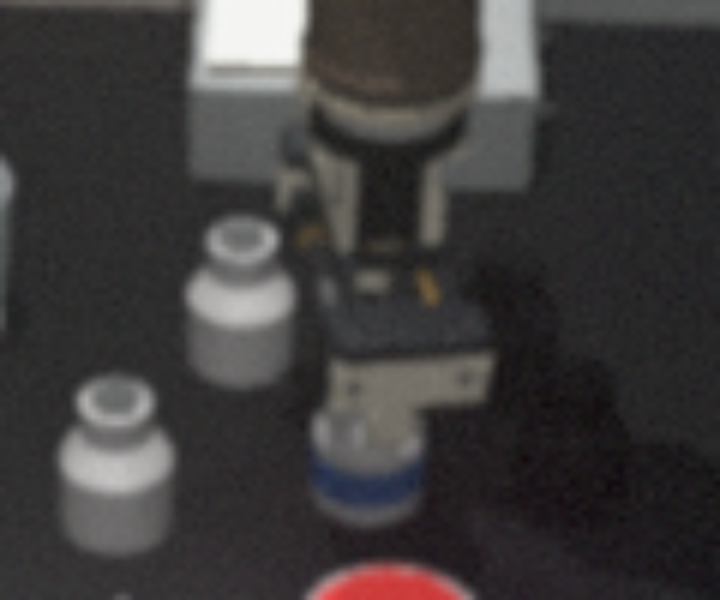

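View pics/w2.png

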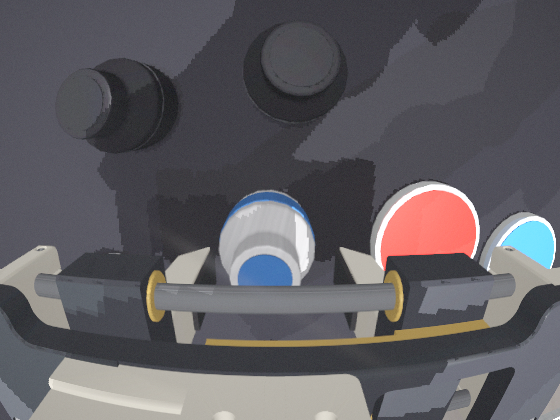

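>>> drive_tool --increments '[[[0,-0.3,0,0,0,0],[0,-0.3,0,0,0,0],[0,-0.3,0,0,0,0],[0,-0.3,0,0,0,0],[0,-0.3,0,0,0,0],[0,-0.3,0,0,0,0]]]' --claw 1 --force 25

```text
t: 4.83
tool_pos: [0.4414, -0.2735, 0.062]
ee_rot: [-3.141, 0.001, -2.964]
contact_force: [0.3, -0.8, 3.0]
opening: 0.385
```

>>> drive_tool --increments '[[[0,0,2,0,0,0],[0,0,5,0,0,0],[0,0,8,0,0,0],[0,0,12,0,0,0],[0.5,1,15,0,0,0],[1.5,4,17,0,0,0],[3,8,18,0,0,0],[4.5,12,18,0,0,0],[6,16,18,0,0,0],[7.5,20,18,0,0,0],[9,24,18,0,0,0],[10.5,28,18,0,0,0]]]'

```text
t: 5.83
tool_pos: [0.5432, 0.0019, 0.2413]
ee_rot: [3.141, -0.001, -2.963]
contact_force: [0.7, -0.2, -3.6]
opening: 0.391
```

>>> drive_tool --increments '[[[1.3,3.8,0,0,0,0],[2.6,7.6,0,0,0,0],[3.7,11,0,0,0,0],[4.5,14,0,0,0,0],[4.5,14.8,0,0,0,0],[4.5,14.8,-1,0,0,0],[4.5,14.8,-2,0,0,0],[4.5,14.8,-2,0,0,0]]]'

```text
t: 6.5
tool_pos: [0.5867, 0.1457, 0.2187]
ee_rot: [-3.14, -0.005, -2.965]
contact_force: [-0.6, -1.5, -4.3]
opening: 0.381
```

```bash
python3 - <<'E'
from h import *
print(observe()["tool_pos"])
im,d=read_camera("side"); cv2.imwrite("pics/d3.png",cv2.resize(im[150:330,180:380],(660,594)))
im,d=read_camera("scene"); cv2.imwrite("pics/s3.png",cv2.resize(im[150:330,200:400],(660,594)))
E
```

```text
[0.58671087 0.14568832 0.21870078]
```

View pics/d3.png

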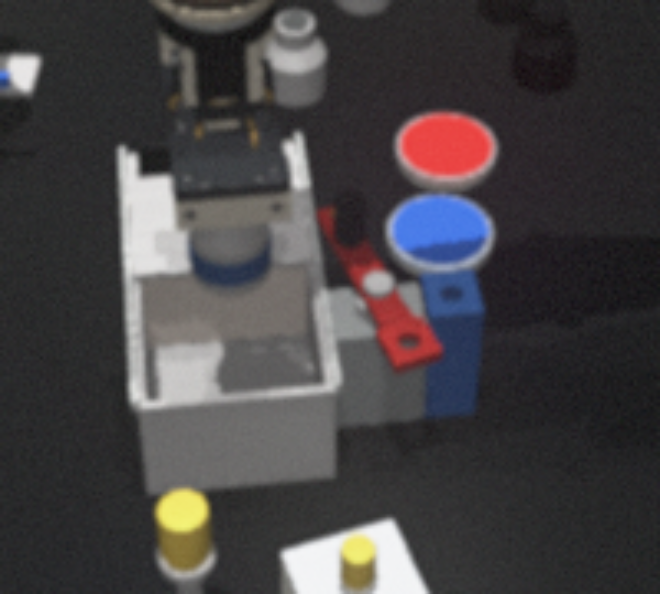

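View pics/s3.png

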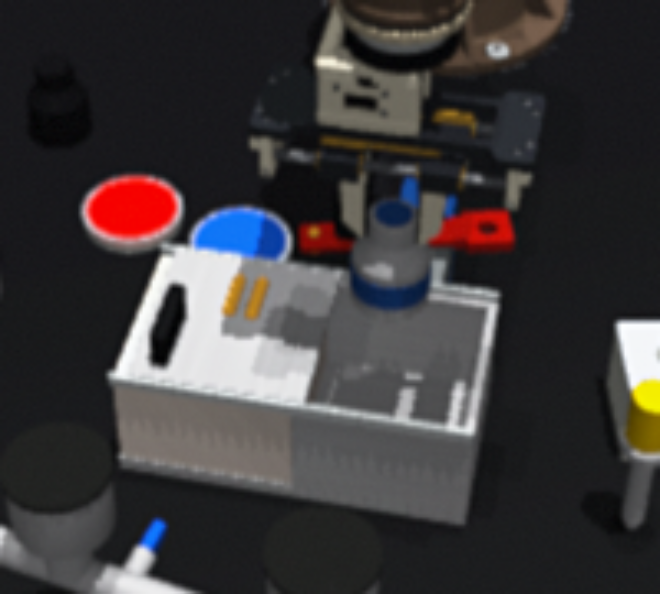

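Both views show the banded canister held upright above the well opening. I'm lowering it.

>>> drive_tool --increments '[[[0,0.3,-2,0,0,0],[0,0.3,-5,0,0,0],[0,0.3,-8,0,0,0],[0,0.3,-10.5,0,0,0],[0,0.3,-12.5,0,0,0],[0,0.3,-13.7,0,0,0],[0,0.3,-14.2,0,0,0],[0,0.3,-14.6,0,0,0],[0,0.3,-14.6,0,0,0],[0,0.3,-14.6,0,0,0]]]'

```text
t: 7.43
tool_pos: [0.5894, 0.1509, 0.0769]
ee_rot: [3.141, 0.002, -2.964]
contact_force: [0.5, -0.2, -2.9]
opening: 0.387
```

>>> drive_tool --increments '[[[0,0,-0.2,0,0,0],[0,0,-0.3,0,0,0],[0,0,-0.3,0,0,0],[0,0,-0.3,0,0,0]]]'

```text
t: 7.77
tool_pos: [0.5896, 0.151, 0.074]
ee_rot: [3.141, 0.002, -2.964]
contact_force: [0.7, -0.8, 6.0]
opening: 0.382
```

>>> drive_tool --increments '[[[0,0,0.1,0,0,0],[0,0,0.1,0,0,0],[0,0,0.1,0,0,0],[0,0,0.1,0,0,0],[0,0,0.1,0,0,0]]]' --claw 0.3

```text
t: 8.18
tool_pos: [0.5884, 0.1509, 0.0736]
ee_rot: [3.142, -0.0, -2.963]
contact_force: [0.7, 1.5, -0.1]
opening: 0.679
```

>>> drive_tool --increments '[[[0,0,1,0,0,0],[0,0,3,0,0,0],[0,0,6,0,0,0],[0,0,10,0,0,0],[0,0,13,0,0,0],[0,0,14,0,0,0]]]'

```text
t: 8.68
tool_pos: [0.5908, 0.151, 0.2196]
ee_rot: [3.14, 0.007, -2.964]
contact_force: [1.1, -0.9, 0.2]
opening: 0.699
```

```bash
python3 - <<'E'
from h import *
print(observe()["tool_pos"])
im,d=read_camera("side"); cv2.imwrite("pics/d4.png",cv2.resize(im[150:330,180:380],(660,594)))
im,d=read_camera("wrist"); cv2.imwrite("pics/w4.png",im)
E
```

```text
[0.59078631 0.15102287 0.21958017]
```

View pics/d4.png

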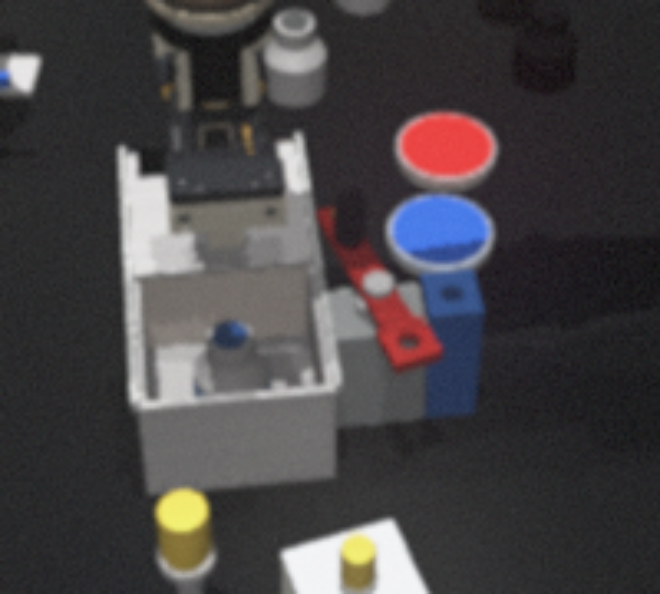

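View pics/w4.png

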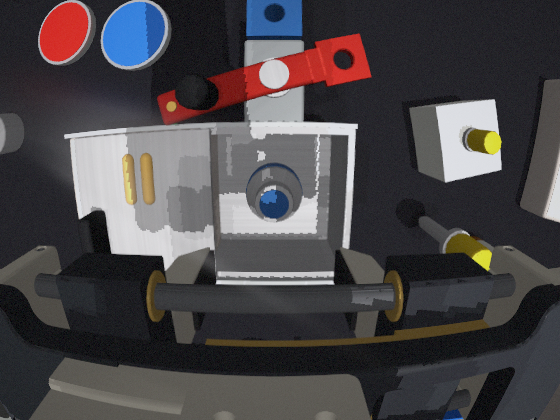

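The canister stands upright in the well, with its blue mouth at (230,335) in the side crop, and the fingers are clear. Next is the fin.

>>> drive_tool --increments '[[[1,-3,0,0,0,0],[2.5,-6.5,0,0,0,0],[4,-10.5,0,0,0,0],[5,-13.5,0,0,0,0],[5.8,-15.6,-1,0,0,0],[5.8,-15.6,-3,0,0,0],[5.8,-15.6,-4,0,0,0],[5.8,-15.6,-4,0,0,0]]]' --claw 0.45

```text
t: 9.45
tool_pos: [0.6441, -0.0044, 0.1699]
ee_rot: [3.14, -0.007, -2.963]
contact_force: [-0.6, 0.9, -0.2]
opening: 0.55
```

```bash
python3 - <<'E'
from h import *
print(observe()["tool_pos"])
im,d=read_camera("side"); cv2.imwrite("pics/d5.png",cv2.resize(im[150:330,180:380],(660,594)))
im,d=read_camera("wrist"); cv2.imwrite("pics/w5.png",im)
E
```

```text
[ 0.64406195 -0.00444518  0.16989188]
```

View pics/w5.png

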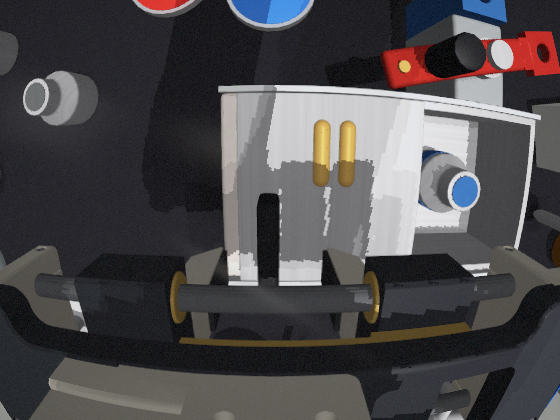

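View pics/d5.png

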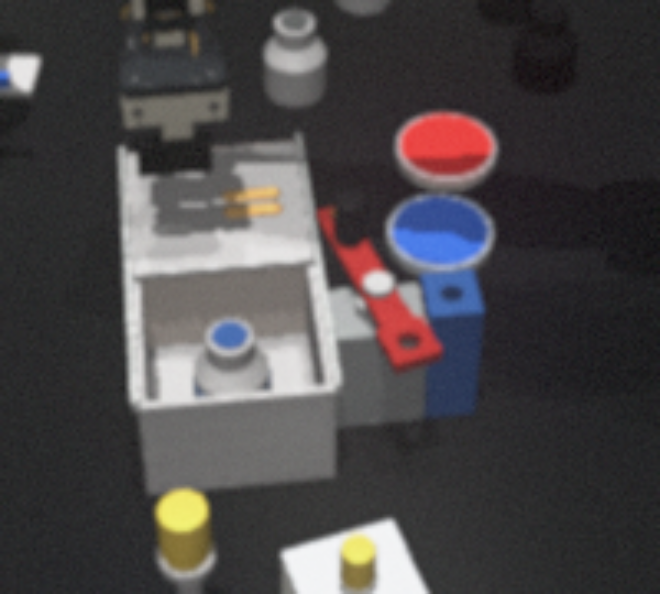

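The fin at (268,240) sits between the open fingers at 215 and 340 in the wrist view. Now I go down and pinch it.

>>> drive_tool --increments '[[[0.2,-0.1,-2,0,0,0],[0.3,-0.1,-4,0,0,0],[0.3,-0.1,-5.3,0,0,0],[0.3,-0.1,-5.7,0,0,0],[0.3,-0.1,-5.7,0,0,0]]]'

```text
t: 9.97
tool_pos: [0.6491, -0.005, 0.1165]
ee_rot: [3.141, -0.001, -2.962]
contact_force: [-0.1, 0.4, -0.8]
opening: 0.551
```

>>> drive_tool --increments '[[[0,0,0,0,0,0],[0,0,0,0,0,0],[0,0,0,0,0,0],[0,0,0,0,0,0],[0,0,0,0,0,0],[0,0,0,0,0,0]]]' --claw 1 --force 15

```text
t: 10.47
tool_pos: [0.6497, -0.0062, 0.1171]
ee_rot: [-3.142, 0.001, -2.964]
contact_force: [-0.1, -0.9, 1.6]
opening: 0.162
```

>>> drive_tool --increments '[[[-0.2,1,0,0,0,0],[-0.45,2.5,0,0,0,0],[-0.75,4.1,0,0,0,0],[-1.05,5.8,0,0,0,0],[-1.35,7.4,0,0,0,0],[-1.65,9,0,0,0,0],[-1.9,10.5,0,0,0,0],[-2.1,11.6,0,0,0,0],[-2.25,12.3,0,0,0,0],[-2.33,12.8,0,0,0,0],[-2.33,12.8,0,0,0,0],[-2.33,12.8,0,0,0,0]]]'

```text
t: 11.47
tool_pos: [0.6288, 0.1117, 0.1171]
ee_rot: [-3.13, 0.002, -2.971]
contact_force: [9.2, -25.9, -1.7]
opening: 0.147
```

The cover moved about 120 mm and then met 27 N. I'll look before pushing more.

```bash
python3 - <<'E'
from h import *
o=observe(); print(o["tool_pos"],o["contact_force"])
im,d=read_camera("side"); np.save("d6.npy",d); cv2.imwrite("pics/d6.png",cv2.resize(im[150:330,180:380],(660,594)))
im,d=read_camera("scene"); np.save("s6.npy",d);cv2.imwrite("pics/s6.png",cv2.resize(im[150:330,200:400],(660,594)))
E
```

```text
[0.6288362  0.11169673 0.11707091] [  9.24652994 -25.9498061   -1.7298992 ]
```

View pics/d6.png

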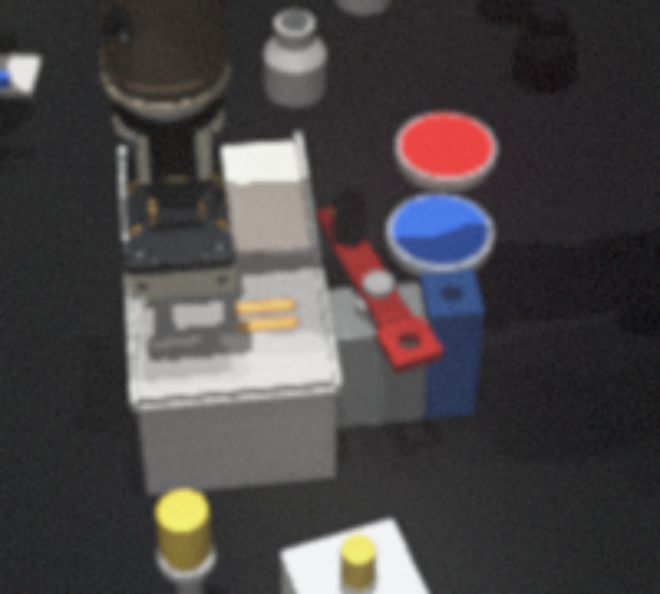

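View pics/s6.png

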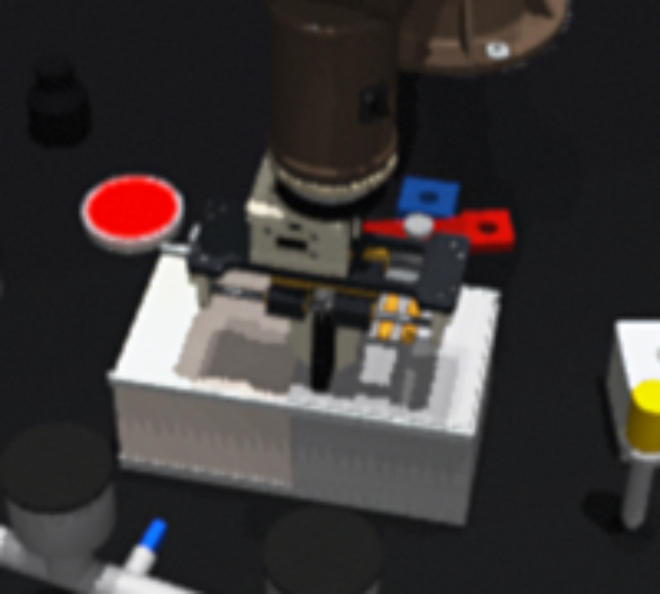

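The cover reaches the rim, and the ribs have moved to about (0.566,0.146). That lies on the pivot's locked line, so the cover is at its stop (it began about 10 mm out). I'm releasing it.

>>> drive_tool --increments '[[[0,0,0,0,0,0],[0.05,-0.4,0,0,0,0],[0.1,-0.7,0,0,0,0],[0.1,-0.7,0,0,0,0],[0.1,-0.7,0,0,0,0]]]' --claw 0.5

```text
t: 11.98
tool_pos: [0.6268, 0.1159, 0.1166]
ee_rot: [3.141, -0.001, -2.963]
contact_force: [-0.1, 0.3, -0.1]
opening: 0.455
```

>>> drive_tool --increments '[[[0,0,2,0,0,0],[0,0,5,0,0,0],[0,0,8,0,0,0],[-1,0,11,0,0,0],[-3,0,12,0,0,0],[-3,0,12,0,0,0]]]'

```text
t: 12.48
tool_pos: [0.5962, 0.1162, 0.2401]
ee_rot: [3.139, 0.004, -2.962]
contact_force: [0.3, 0.9, -0.7]
opening: 0.502
```

```bash
python3 - <<'E'
from h import *
o=observe(); print(o["tool_pos"],o["contact_force"])
im,d=read_camera("wrist"); cv2.imwrite("pics/w7.png",im)
im,d=read_camera("side"); cv2.imwrite("pics/d7.png",cv2.resize(im[150:330,180:380],(660,594)));np.save("d7.npy",d)
cal=get_calibration("side")
for n,z in (("lever_knob",.149),("pivot",.128),("lever_eye",.128),("cover_fin",.125),("block_hole",.116)):
  for r in place_of("side",n)[:1]: print(n,r["conf"],rayz(cal,*r["location"],z))
E
```

```text
[0.59620046 0.11624425 0.24012281] [ 0.34952336  0.92118597 -0.73639393]
lever_knob 0.86 [0.50772529 0.09204218 0.149     ]
pivot 0.68 [0.48109213 0.13632013 0.128     ]
lever_eye 0.92 [0.46271603 0.17926375 0.128     ]
cover_fin 0.75 [0.63019568 0.11036428 0.125     ]
block_hole 0.57 [0.43089129 0.12452887 0.116     ]
```

View pics/w7.png

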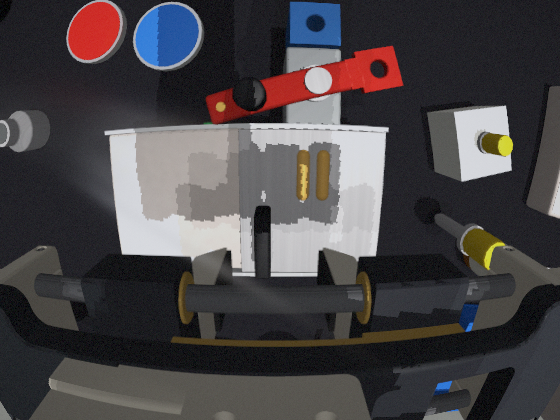

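View pics/d7.png

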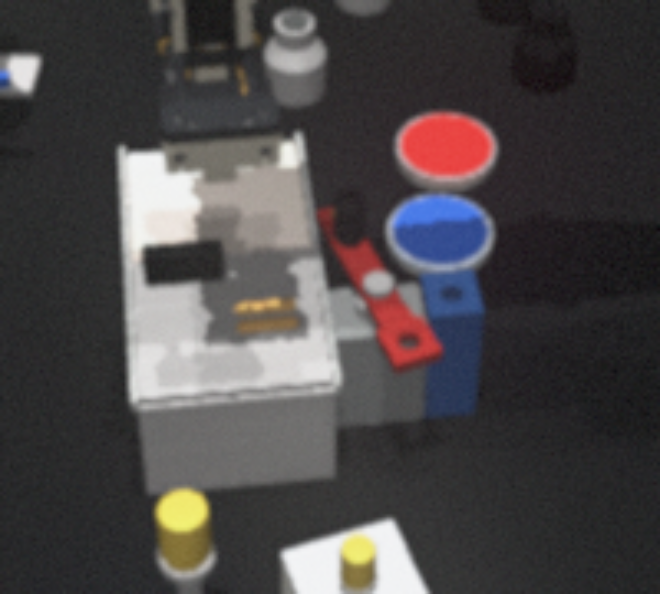

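The cover is shut with the fin free at (183,262), and the fingers are clear. Now to the knob at about (0.506,0.084).

>>> drive_tool --increments '[[[-2,-1,0,0,0,0],[-5,-2,0,0,0,0],[-7.5,-2.8,0,0,0,0],[-9,-3.2,-1,0,0,0],[-9,-3.2,-3,0,0,0],[-9,-3.2,-5,0,0,0],[-9,-3.2,-5.5,0,0,0],[-9,-3.2,-5.5,0,0,0]]]' --claw 0.4

```text
t: 13.5
tool_pos: [0.5063, 0.0826, 0.1802]
ee_rot: [-3.141, -0.003, -2.964]
contact_force: [-0.1, -0.1, -0.0]
opening: 0.6
```

```bash
python3 - <<'E'
from h import *
o=observe(); print(o["tool_pos"],o["joint_pos"])
im,d=read_camera("wrist"); cv2.imwrite("pics/w8.png",im)
im,d=read_camera("scene"); cv2.imwrite("pics/s8.png",cv2.resize(im[130:310,200:400],(660,594)))
E
```

```text
[0.50633343 0.08259891 0.18022779] [-0.5451842   0.30769627  0.35600018  1.92319077 -0.13069406  0.93653413
  1.62226329]
```

View pics/w8.png

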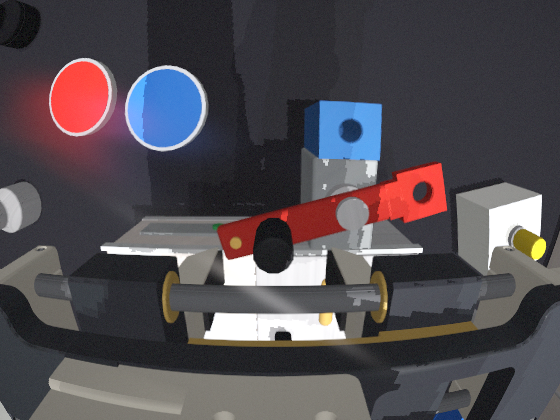

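View pics/s8.png

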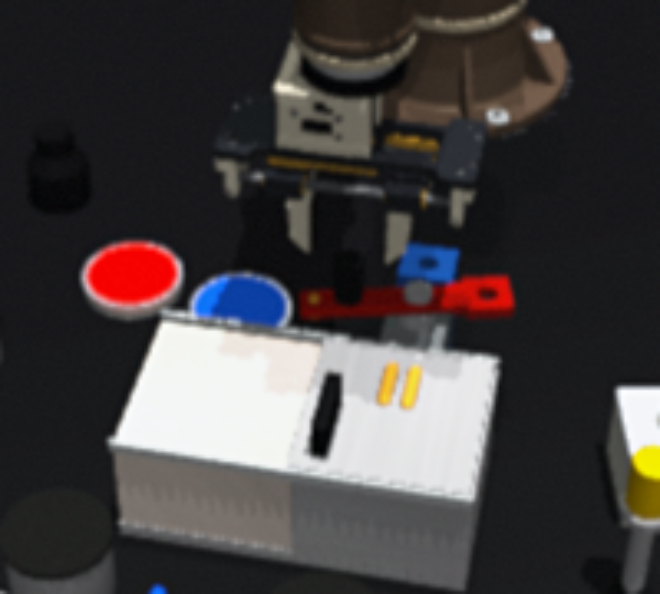

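The knob at (273,245) is centred between the fingers. Next I go down and pinch it.

>>> drive_tool --increments '[[[0,0.1,-1.5,0,0,0],[0,0.1,-3,0,0,0],[0,0.1,-3.9,0,0,0],[0,0.1,-3.9,0,0,0],[0,0.1,-3.9,0,0,0]]]'

```text
t: 14.02
tool_pos: [0.5075, 0.0838, 0.1431]
ee_rot: [-3.141, -0.0, -2.964]
contact_force: [-0.4, 0.3, 0.7]
opening: 0.599
```

>>> drive_tool --increments '[[[0,0,0,0,0,0],[0,0,0,0,0,0],[0,0,0,0,0,0],[0,0,0,0,0,0],[0,0,0,0,0,0]]]' --claw 1 --force 20

```text
t: 14.43
tool_pos: [0.5075, 0.0836, 0.1431]
ee_rot: [-3.141, 0.001, -2.963]
contact_force: [1.9, -11.0, 3.6]
opening: 0.289
```

>>> drive_tool --increments '[[[0,0,0,0,0,0],[0,0,0,0,0,0],[0.66,0.4,0,0,0,0],[1.25,0.88,0,0,0,0],[1.78,1.44,0,0,0,0],[2.22,2.07,0,0,0,0],[2.57,2.75,0,0,0,0],[2.82,3.48,0,0,0,0],[2.95,4.13,0,0,0,0],[3,4.5,0,0,0,0],[3,4.5,0,0,0,0],[3,4.5,0,0,0,0]]]'

```text
t: 15.43
tool_pos: [0.5366, 0.1305, 0.143]
ee_rot: [3.14, -0.001, -2.962]
contact_force: [-5.5, -0.6, 10.4]
opening: 0.254
```

```bash
python3 - <<'E'
from h import *
o=observe(); print(o["tool_pos"],o["contact_force"])
im,d=read_camera("wrist"); cv2.imwrite("pics/w9.png",im)
im,d=read_camera("side"); cv2.imwrite("pics/d9.png",cv2.resize(im[150:330,180:380],(660,594)))
E
```

```text
[0.53662664 0.13046564 0.14300199] [-5.53158914 -0.60602161 10.36118752]
```

View pics/w9.png

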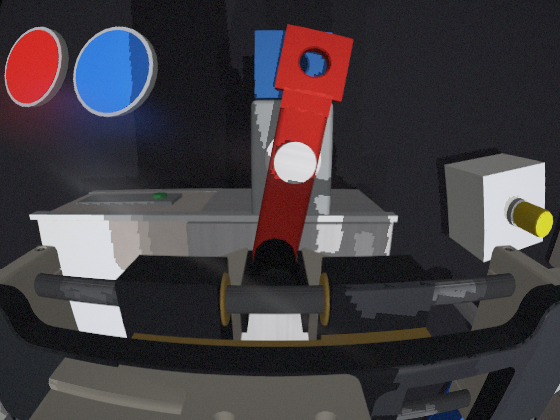

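View pics/d9.png

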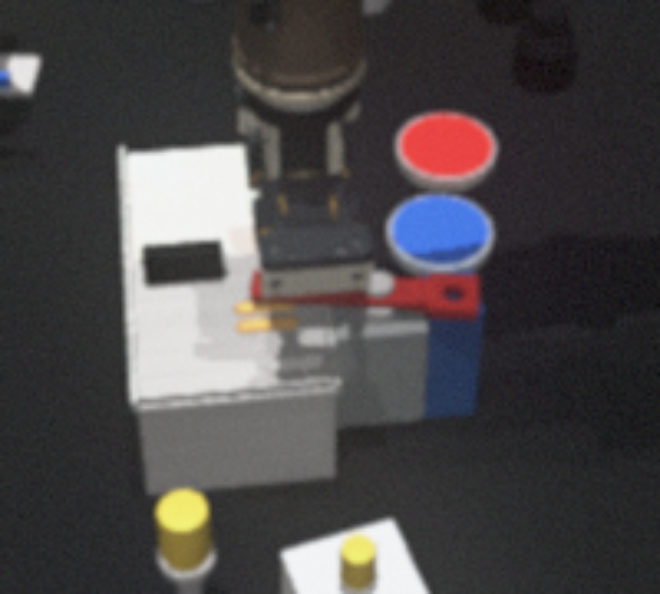

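>>> drive_tool --increments '[[[-0.05,0.3,0,0,0,0],[-0.1,0.6,0,0,0,0],[-0.15,0.9,0,0,0,0],[-0.2,1.1,0,0,0,0],[-0.2,1.1,0,0,0,0],[-0.2,1.1,0,0,0,0]]]'

```text
t: 16.03
tool_pos: [0.5357, 0.141, 0.143]
ee_rot: [3.141, 0.001, -2.962]
contact_force: [-0.7, -2.8, 6.6]
opening: 0.256
```

```bash
python3 - <<'E'
from h import *
o=observe(); print(o["tool_pos"],o["contact_force"])
im,d=read_camera("wrist"); cv2.imwrite("pics/w10.png",im)
E
```

```text
[0.53565042 0.14098932 0.14304537] [-0.65812824 -2.80480015  6.61290022]
```

View pics/w10.png

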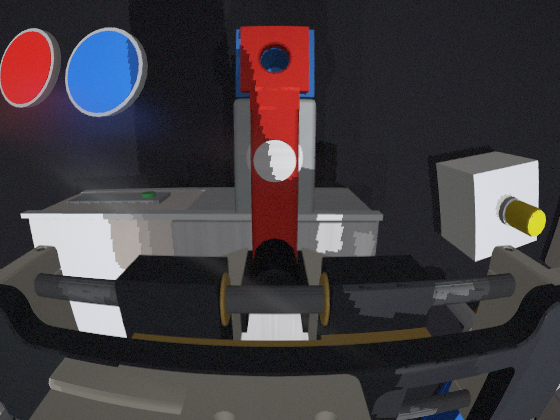

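The lever is in line with the block, with the eye over the hole at (275,58). I'm releasing and checking.

>>> drive_tool --increments '[[[0,0,0,0,0,0],[0,0,0,0,0,0],[0,0,0,0,0,0],[0,0,0,0,0,0]]]' --claw 0.4

```text
t: 16.42
tool_pos: [0.535, 0.1405, 0.1424]
ee_rot: [3.141, -0.001, -2.963]
contact_force: [0.4, 0.5, -0.0]
opening: 0.497
```

>>> drive_tool --increments '[[[0,0,2,0,0,0],[0,0,5,0,0,0],[0,0,8,0,0,0],[0,3,10,0,0,0],[-1,6,10,0,0,0],[-2,10,10,0,0,0],[-3,14,10,0,0,0],[-4,17,9,0,0,0],[-5,20.5,8,0,0,0],[-5,20.5,7,0,0,0],[-5,20.5,7,0,0,0]]]'

```text
t: 17.33
tool_pos: [0.4826, 0.3471, 0.2102]
ee_rot: [-3.141, -0.004, -2.958]
contact_force: [0.7, -1.2, -0.5]
opening: 0.601
```

```bash
python3 - <<'E'
from h import *
o=observe(); print(o["tool_pos"],o["joint_pos"],o["contact_force"])
im,d=read_camera("wrist"); cv2.imwrite("pics/w11.png",im)
S=[]
for c in ["scene","side"]:
    im,d=read_camera(c); cv2.imwrite(f"pics/{c}11.png",cv2.resize(im[130:310,200:400],(660,594)) if c=="scene" else cv2.resize(im[150:360,180:380],(571,600))); cal=get_calibration(c); P=cloud(cal,d); ok=d>0
    hsv=cv2.cvtColor(im,cv2.COLOR_BGR2HSV); H,S_,V=hsv[...,0],hsv[...,1],hsv[...,2]
    red=((H<6)|(H>174))&(S_>150)&(V>60)&ok&(P[...,2]>.115)&(np.hypot(P[...,0]-.48,P[...,1]-.13)<.12)
    q=P[red]; print(c,cv2.minAreaRect(q[:,:2].astype(np.float32)))
    k=(np.hypot(P[...,0]-.536,P[...,1]-.141)<.03)&(P[...,2]>.164)&ok; print("knobtop",cv2.minAreaRect(P[k][:,:2].astype(np.float32)))
    for n,z in (("lever_eye",.128),("lever_knob",.149),("pin_center",.059)):
        for r in place_of(c,n)[:2]: print(n,round(r["conf"],2),rayz(cal,*r["location"],z))
E
```

```text
[0.48264597 0.34714766 0.21020695] [-0.91442774  0.40464328  0.28261596  1.6861695  -0.12622291  1.07230557
  1.16158592] [ 0.74925086 -1.18124683 -0.45190076]
scene ((0.49218207597732544, 0.1379021257162094), (0.17299361526966095, 0.03601934760808945), 12.452667236328125)
knobtop ((0.5378420352935791, 0.14294688403606415), (0.024042343720793724, 0.02088574506342411), 6.293078422546387)
lever_eye 0.84 [0.42129024 0.12166885 0.128     ]
lever_knob 0.98 [0.52452796 0.15116687 0.149     ]
pin_center 0.68 [0.48931219 0.3436257  0.059     ]
side ((0.4894949793815613, 0.13683326542377472), (0.1654006987810135, 0.037551987916231155), 11.395027160644531)
knobtop ((0.0, 0.0), (0.0, 0.0), 0.0)
lever_eye 0.63 [0.42741017 0.11293844 0.128     ]
lever_knob 0.76 [0.54050607 0.14087801 0.149     ]
pin_center 0.75 [0.48533346 0.34575694 0.059     ]
pin_center 0.63 [0.60332296 0.33463121 0.059     ]
```

View pics/w11.png

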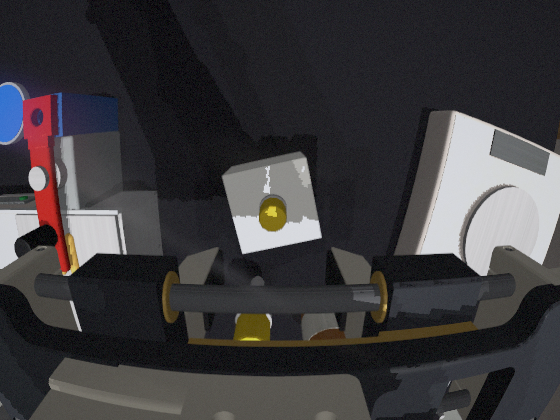

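View pics/scene11.png

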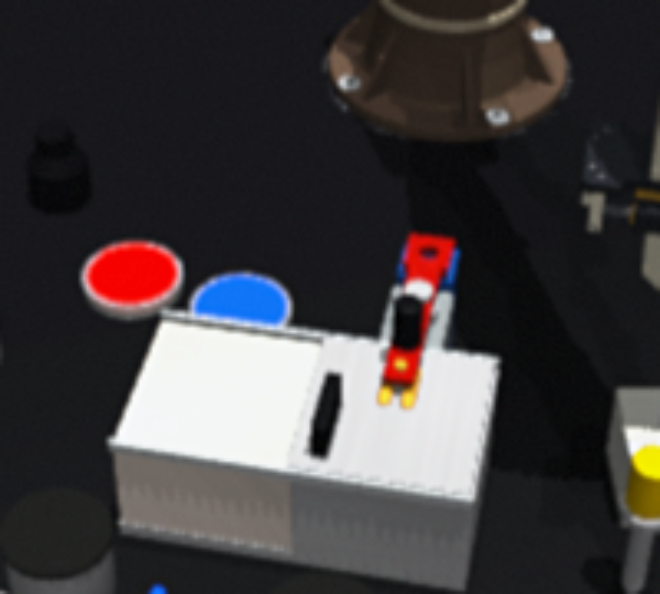

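View pics/side11.png

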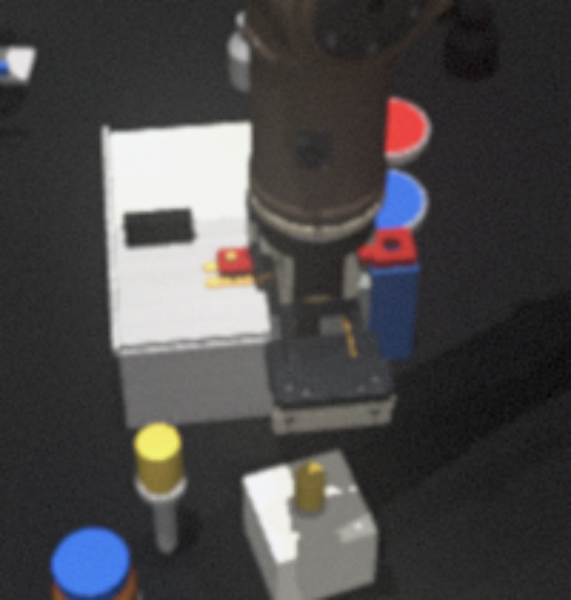

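The lever is locked: the plunger sits between the ribs and the red tail covers the block. The small pin in the stand is centred between the fingers at (273,212). I'm descending on it.

>>> drive_tool --increments '[[[0.35,-0.05,-2,0,0,0],[0.35,-0.05,-5,0,0,0],[0.35,-0.05,-8,0,0,0],[0.35,-0.05,-10.5,0,0,0],[0.35,-0.05,-12.3,0,0,0],[0.35,-0.05,-13.1,0,0,0],[0.35,-0.05,-13.1,0,0,0],[0.35,-0.05,-13.1,0,0,0]]]'

```text
t: 18.45
tool_pos: [0.4892, 0.3444, 0.0823]
ee_rot: [3.141, 0.0, -2.964]
contact_force: [-0.6, 0.2, 1.1]
opening: 0.605
```

```bash
python3 - <<'E'
from h import *
o=observe(); print(o["tool_pos"],o["contact_force"])
im,d=read_camera("side"); cv2.imwrite("pics/d12.png",cv2.resize(im[270:370,230:350],(720,600)))
E
```

```text
[0.48917768 0.34442011 0.08233792] [-0.56032981  0.24624476  1.08928159]
```

View pics/d12.png

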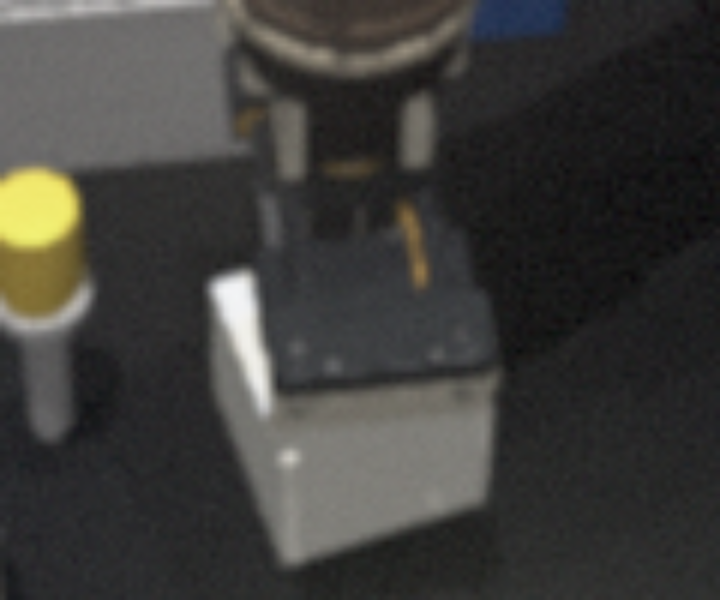

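>>> drive_tool --increments '[[[-0.3,0.1,0,0,0,0],[-0.3,0.1,-0.1,0,0,0],[-0.3,0.1,-0.2,0,0,0],[-0.3,0.1,-0.2,0,0,0]]]'

```text
t: 18.83
tool_pos: [0.4858, 0.3456, 0.0801]
ee_rot: [3.141, 0.001, -2.963]
contact_force: [0.3, -0.0, 0.6]
opening: 0.599
```

>>> drive_tool --increments '[[[0,0,0,0,0,0],[0,0,0,0,0,0],[0,0,0,0,0,0],[0,0,0,0,0,0],[0,0,0,0,0,0],[0,0,0,0,0,0]]]' --claw 1 --force 30

```text
t: 19.33
tool_pos: [0.4858, 0.3454, 0.0797]
ee_rot: [3.142, 0.0, -2.963]
contact_force: [0.3, -0.9, 0.1]
opening: 0.252
```

>>> drive_tool --increments '[[[0,0,1,0,0,0],[0,0,2.5,0,0,0],[0,0,4.5,0,0,0],[0,0,6.5,0,0,0],[0,0,9,0,0,0],[0,0,12,0,0,0],[0,0,14.5,0,0,0],[0,0,14.5,0,0,0]]]'

```text
t: 20.0
tool_pos: [0.4881, 0.3466, 0.2308]
ee_rot: [3.137, 0.007, -2.964]
contact_force: [-0.3, 0.5, -0.8]
opening: 0.257
```

>>> drive_tool --increments '[[[-0.5,-2,0,0,0,0],[-1.4,-5,0,0,0,0],[-2.3,-8.5,0,0,0,0],[-3.2,-12,0,0,0,0],[-4.1,-15.5,0,0,0,0],[-5,-19,0,0,0,0],[-5.6,-21.5,0,0,0,0],[-5.8,-22.3,0,0,0,0],[-5.8,-22.3,0,0,0,0],[-5.8,-22.3,0,0,0,0],[-5.8,-22.3,0,0,0,0]]]'

```text
t: 20.92
tool_pos: [0.4281, 0.1239, 0.2248]
ee_rot: [3.141, 0.001, -2.962]
contact_force: [0.7, -0.5, -1.0]
opening: 0.256
```

```bash
python3 - <<'E'
from h import *
o=observe(); print(o["tool_pos"],o["ee_rot"],o["contact_force"])
cal=get_calibration("wrist"); print(cal["T"])
im,d=read_camera("wrist"); cv2.imwrite("pics/w13.png",im); np.save("w13.npy",d)
for c in("side","scene"):
    im,d=read_camera(c); np.save(f"{c}13.npy",d); cv2.imwrite(f"pics/{c}13f.png",im)
    cal=get_calibration(c)
    T=np.linalg.inv(np.array(cal["T"])); p=T@np.array([.4275,.122,.14,1]); u=int(cal["cx"]+cal["fx"]*p[0]/-p[2]); v=int(cal["cy"]-cal["fy"]*p[1]/-p[2]); print(c,u,v)
    cv2.imwrite(f"pics/{c}13.png",cv2.resize(im[v-50:v+50,u-60:u+60],(720,600)))
E
```

```text
[0.42812983 0.12393728 0.2248438 ] [ 3.14113983e+00  5.65979668e-04 -2.96177119e+00] [ 0.71382582 -0.53503981 -0.95236425]
[[-1.78008224e-01 -9.45832850e-01 -2.71501920e-01  3.56213995e-01]
 [ 9.84028934e-01 -1.70997508e-01 -4.94662512e-02  1.10756495e-01]
 [ 3.60653693e-04 -2.75971144e-01  9.61165853e-01  3.83099454e-01]
 [ 0.00000000e+00  0.00000000e+00  0.00000000e+00  1.00000000e+00]]
side 317 231
scene 329 201
```

View pics/w13.png

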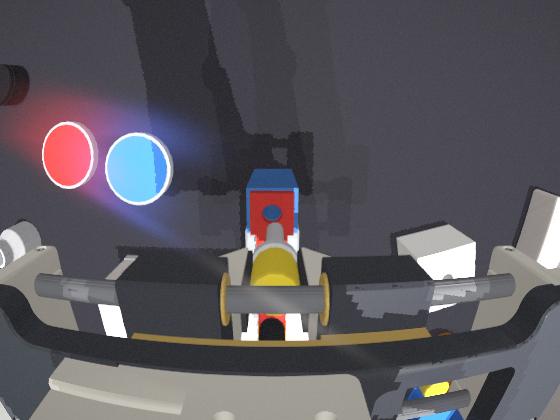

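View pics/side13.png

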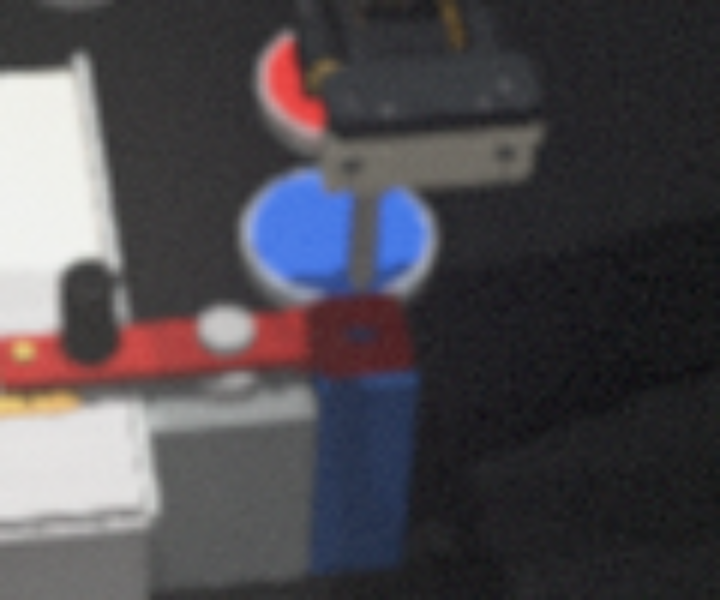

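View pics/scene13.png

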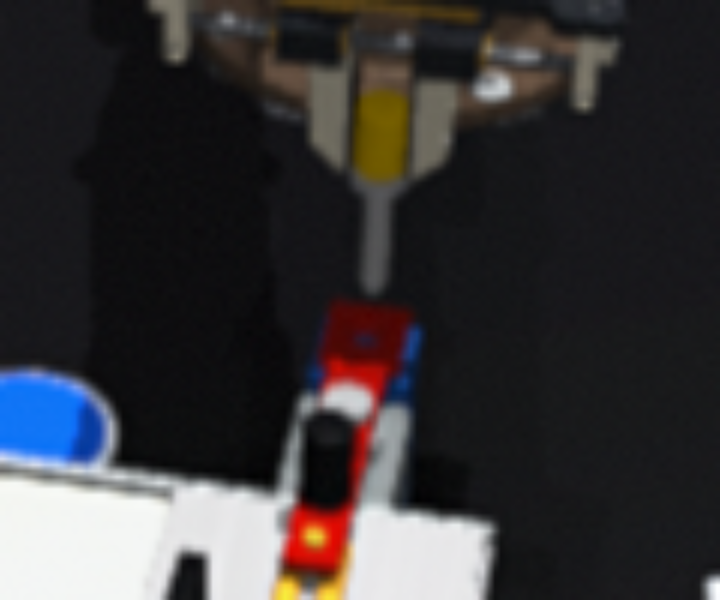

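```bash
python3 - <<'E'
from h import *
cs=get_calibration("scene"); cd=get_calibration("side")
print("tip scene",rayz(cs,331.5,199.8,.154),"eye",rayz(cs,330.2,207.7,.127))
print("tip side",rayz(cd,317,228.5,.154),"eye",rayz(cd,316.7,236.5,.127))
for c,cal in(("scene",cs),("side",cd)):
    d=np.load(f"{c}13.npy"); im=cv2.imread(f"pics/{c}13f.png"); P=cloud(cal,d); ok=d>0
    Q=P[ok&(np.hypot(P[...,0]-.428,P[...,1]-.123)<.03)&(P[...,2]>.152)&(P[...,2]<.205)]
    for lo in (.157,.17,.18):
        q=Q[(Q[:,2]>lo)&(Q[:,2]<lo+.012)]
        if len(q): print(c,lo,len(q),np.median(q,0), "y range",np.percentile(q[:,1],[5,95]),"x",np.percentile(q[:,0],[5,95]))
    hsv=cv2.cvtColor(im,cv2.COLOR_BGR2HSV); H,S,V=hsv[...,0],hsv[...,1],hsv[...,2]
    red=((H<8)|(H>172))&(S>120)&(V>50)&ok&(P[...,2]>.12)&(np.hypot(P[...,0]-.428,P[...,1]-.122)<.028)
    print(c,"tail",cv2.minAreaRect(P[red][:,:2].astype(np.float32)))
    dark=ok&(np.hypot(P[...,0]-.428,P[...,1]-.122)<.012)&~red&(P[...,2]<.13); print("hole px",P[dark].mean(0) if dark.any() else 0,dark.sum())
# wrist fisheye: hole px and tip px
o=0
cal=dict(T=np.array([[-1.78008224e-01,-9.45832850e-01,-2.71501920e-01,3.56213995e-01],[9.84028934e-01,-1.70997508e-01,-4.94662512e-02,1.10756495e-01],[3.60653693e-04,-2.75971144e-01,9.61165853e-01,3.83099454e-01],[0,0,0,1]]))
w=get_calibration("wrist")
def ray(u,v,z):
    x=u-w["cx"]; y=v-w["cy"]; r=np.hypot(x,y); th=r/w["fx"]; dv=np.array([np.sin(th)*x/r,-np.sin(th)*y/r,-np.cos(th)]) if r>0 else np.array([0,0,-1.])
    dv=cal["T"][:3,:3]@dv; oo=cal["T"][:3,3]; return oo+dv*(z-oo[2])/dv[2]
print("wrist eye",ray(272,213,.128),"hole 116",ray(272,213,.116),"tip",ray(272.5,229,.153))
im=cv2.imread("pics/w13.png"); cv2.imwrite("pics/w13z.png",cv2.resize(im[160:260,210:330],(720,600)))
E
```

```text
tip scene [0.43341947 0.12903725 0.154     ] eye [0.43465864 0.12715616 0.127     ]
tip side [0.42842392 0.12644495 0.154     ] eye [0.4277861  0.12705915 0.127     ]
scene 0.157 15 [0.43246797 0.12861063 0.16379909] y range [0.12159993 0.13161333] x [0.42882917 0.43688997]
scene 0.17 21 [0.43243728 0.12573932 0.17672942] y range [0.12059091 0.13132246] x [0.42847498 0.43648436]
scene 0.18 16 [0.43260078 0.1264945  0.1841762 ] y range [0.12037195 0.130534  ] x [0.42900326 0.43629598]
scene tail ((0.4319545030593872, 0.12349028885364532), (0.046913981437683105, 0.03598543629050255), 8.922163009643555)
hole px [0.4209565  0.1212243  0.11700421] 10
side 0.157 15 [0.4288491  0.12903753 0.16288498] y range [0.12642146 0.13180303] x [0.42411194 0.43365961]
side 0.17 19 [0.42921424 0.12939742 0.1760537 ] y range [0.12523016 0.13067438] x [0.42260692 0.43401451]
side 0.18 17 [0.42775822 0.12957263 0.18648121] y range [0.12593847 0.13158037] x [0.42302667 0.4324115 ]
side tail ((0.432404488325119, 0.12428124248981476), (0.04425480216741562, 0.038548942655324936), 9.058372497558594)
hole px [0.42774437 0.11633154 0.11775108] 22
wrist eye [0.42755549 0.1217624  0.128     ] hole 116 [0.43091143 0.12228012 0.116     ] tip [0.43271413 0.12323402 0.153     ]
```

View pics/w13z.png

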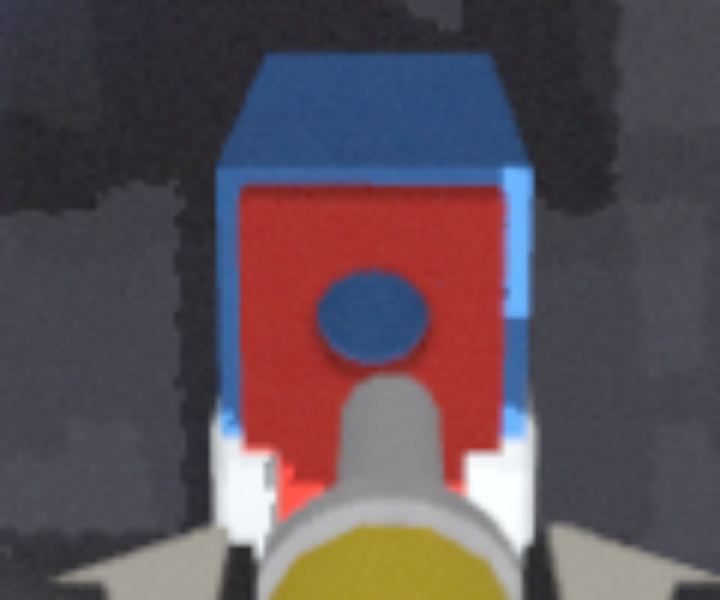

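In the wrist view the eye is at (272.2,212.8), and the pin tip is about 2 to 3 mm to the +y side of it. I'll correct this, lower to just above the lever and look again.

>>> drive_tool --increments '[[[-0.07,-0.25,0,0,0,0],[-0.07,-0.25,-0.8,0,0,0],[-0.07,-0.25,-1.6,0,0,0],[-0.07,-0.25,-1.9,0,0,0],[-0.07,-0.25,-1.9,0,0,0],[-0.07,-0.25,-1.9,0,0,0]]]'

```text
t: 21.57
tool_pos: [0.4268, 0.1197, 0.2053]
ee_rot: [-3.141, -0.001, -2.964]
contact_force: [0.7, 0.3, -0.9]
opening: 0.254
```

```bash
cat >> h.py <<'E'
def wray(w,u,v,z):
    x=u-w["cx"]; y=v-w["cy"]; r=np.hypot(x,y); th=r/w["fx"]; dv=np.array([np.sin(th)*x/r,-np.sin(th)*y/r,-np.cos(th)])
    T=np.array(w["T"]); dv=T[:3,:3]@dv; return T[:3,3]+dv*(z-T[2,3])/dv[2]
def wproj(w,p):
    q=np.linalg.inv(np.array(w["T"]))@np.append(p,1); x,y,z=q[0],-q[1],-q[2]; r=np.hypot(x,y); th=np.arctan2(r,z)
    return w["cx"]+w["fx"]*th*x/r, w["cy"]+w["fx"]*th*y/r
E
python3 - <<'E'
from h import *
o=observe(); print(o["tool_pos"],o["ee_rot"],o["contact_force"])
w=get_calibration("wrist"); im,d=read_camera("wrist"); cv2.imwrite("pics/w14z.png",cv2.resize(im[160:260,210:330],(720,600)))
t=o["tool_pos"]
for z in (t[2]-.072,t[2]-.010): print(wproj(w,np.array([t[0],t[1],z])))
im,d=read_camera("scene"); cv2.imwrite("pics/s14.png",cv2.resize(im[151:251,269:389],(720,600)))
im,d=read_camera("side"); cv2.imwrite("pics/d14.png",cv2.resize(im[181:281,257:377],(720,600)))
E
```

```text
[0.42681688 0.11973677 0.20532045] [-3.14125098e+00 -9.60265065e-04 -2.96358194e+00] [ 0.67829779  0.3030201  -0.90811793]
(np.float64(274.57167234906404), np.float64(223.4437643506057))
(np.float64(274.5753888721319), np.float64(256.6436990601878))
```

View pics/w14z.png

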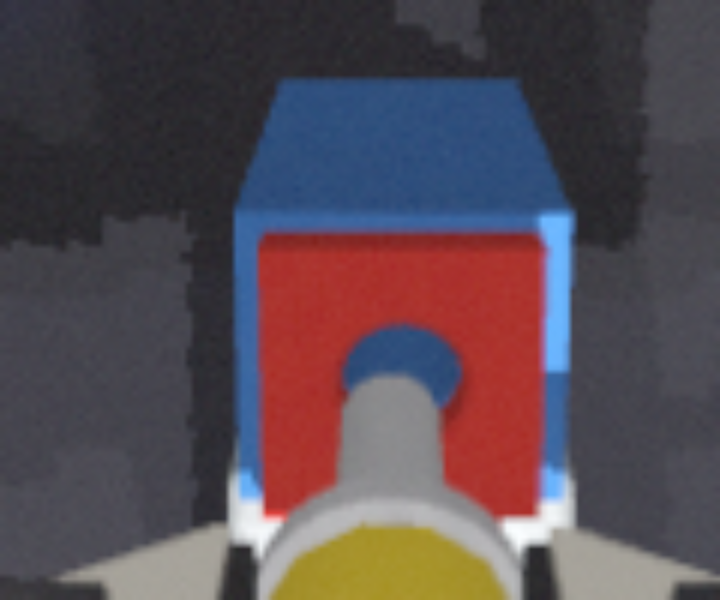

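View pics/s14.png

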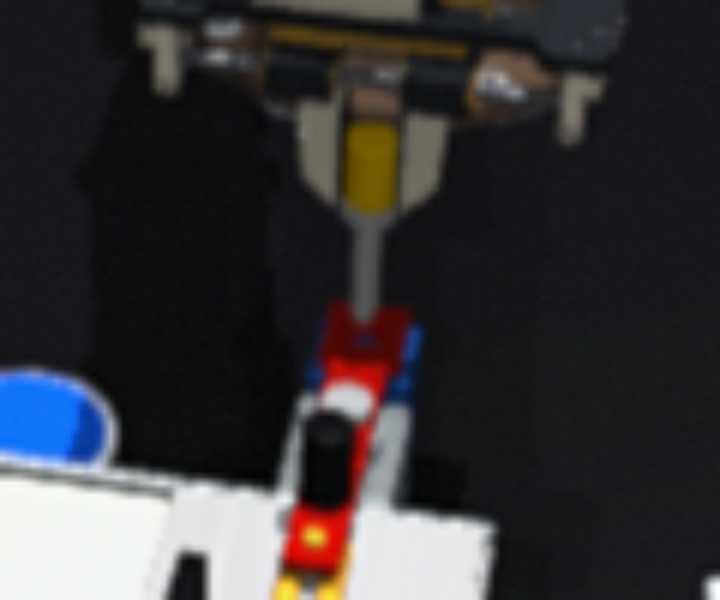

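View pics/d14.png

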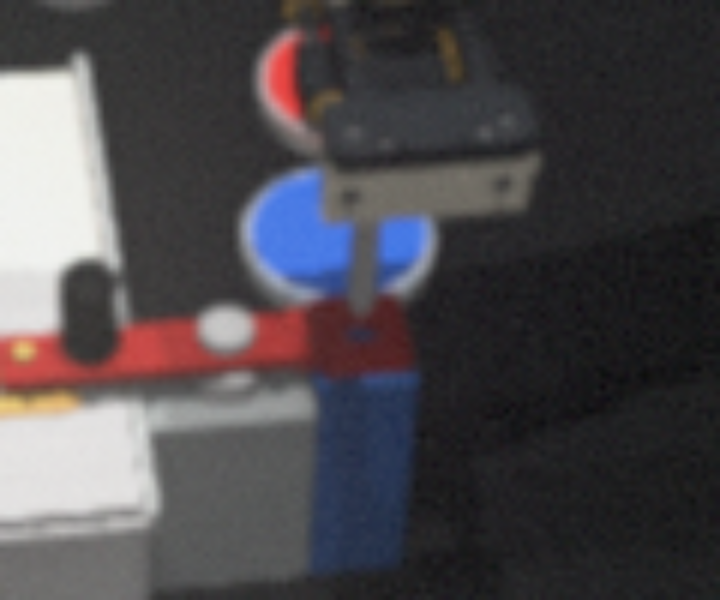

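```bash
python3 - <<'E'
from h import *
w=get_calibration("wrist"); o=observe()
print(o["tool_pos"]); print("eye",wray(w,210+402.5/6,160+373/6,.128), "px of (tcp,.128)",wproj(w,np.array([*o["tool_pos"][:2],.128])))
# rim extremes
for u,v in ((343,373),(462,373),(402,323)): print(wray(w,210+u/6,160+v/6,.128))
t=o["tool_pos"]
# shank silhouette prediction: zoom coords of tip disc r4 points
for r,z in((.003,t[2]-.072),(.006,t[2]-.064)):
  print([np.round((np.array(wproj(w,np.array([t[0]+r*np.cos(a),t[1]+r*np.sin(a),z])))-[210,160])*6) for a in (0.18,1.75,3.32,4.89)])
E
```

```text
[0.42724708 0.11990735 0.20591754]
eye [0.42783469 0.12198815 0.128     ] px of (tcp,.128) (np.float64(274.52839564854196), np.float64(220.98034364397967))
[0.42916649 0.11455854 0.128     ]
[0.42650606 0.12942222 0.128     ]
[0.42135633 0.12074805 0.128     ]
[array([387., 403.]), array([411., 380.]), array([387., 357.]), array([363., 380.])]
[array([387., 447.]), array([437., 400.]), array([387., 352.]), array([337., 400.])]
```

The eye is at about (0.4285,0.122) and the pin at about (0.429,0.1205). I'll shift y by +1.5 mm and begin inserting gently.

>>> drive_tool --increments '[[[0,0.15,0,0,0,0],[0,0.15,-0.3,0,0,0],[0,0.15,-0.6,0,0,0],[0,0.15,-0.9,0,0,0],[0,0.15,-1.2,0,0,0],[0,0.15,-1.2,0,0,0]]]'

```text
t: 22.22
tool_pos: [0.4266, 0.1212, 0.193]
ee_rot: [-3.141, -0.001, -2.963]
contact_force: [0.2, -0.2, -1.2]
opening: 0.257
```

>>> drive_tool --increments '[[[0,0,-0.4,0,0,0],[0,0,-0.8,0,0,0],[0,0,-1.2,0,0,0],[0,0,-1.6,0,0,0],[0,0,-2,0,0,0],[0,0,-2,0,0,0]]]'

```text
t: 22.72
tool_pos: [0.4265, 0.1212, 0.1729]
ee_rot: [-3.141, -0.001, -2.963]
contact_force: [-0.8, -0.9, -1.0]
opening: 0.257
```

>>> drive_tool --increments '[[[0,0,-0.6,0,0,0],[0,0,-1.2,0,0,0],[0,0,-1.8,0,0,0],[0,0,-2.4,0,0,0],[0,0,-2.9,0,0,0],[0,0,-3.2,0,0,0],[0,0,-3.4,0,0,0],[0,0,-3.4,0,0,0],[0,0,-3.4,0,0,0]]]'

```text
t: 23.47
tool_pos: [0.4271, 0.1214, 0.1398]
ee_rot: [3.142, 0.0, -2.964]
contact_force: [0.1, -0.0, -1.2]
opening: 0.255
```

>>> drive_tool --increments '[[[0,0,-0.2,0,0,0],[0,0,-0.35,0,0,0],[0,0,-0.35,0,0,0],[0,0,-0.35,0,0,0]]]'

```text
t: 23.8
tool_pos: [0.4275, 0.1216, 0.1374]
ee_rot: [3.141, 0.001, -2.964]
contact_force: [-6.5, -1.8, 16.9]
opening: 0.252
```

The flange is seated, with 17 N at the expected height. I'm relaxing, releasing and withdrawing.

>>> drive_tool --increments '[[[0,0,0.2,0,0,0],[0,0,0.2,0,0,0],[0,0,0.2,0,0,0]]]'

```text
t: 24.05
tool_pos: [0.4272, 0.1214, 0.1383]
ee_rot: [3.141, 0.0, -2.963]
contact_force: [0.6, -0.1, -1.4]
opening: 0.253
```

>>> drive_tool --increments '[[[0,0,0,0,0,0],[0,0,0,0,0,0],[0,0,0,0,0,0],[0,0,0,0,0,0],[0,0,0,0,0,0]]]' --claw 0.45

```text
t: 24.47
tool_pos: [0.427, 0.1213, 0.1382]
ee_rot: [-3.142, -0.0, -2.963]
contact_force: [0.5, -0.6, 0.3]
opening: 0.537
```

>>> drive_tool --increments '[[[0,0,1,0,0,0],[0,0,3,0,0,0],[0,0,6,0,0,0],[0,0,9,0,0,0],[1,3,11,0,0,0],[2,7,11,0,0,0],[3,11,11,0,0,0],[3,15,11,0,0,0],[3,18,11,0,0,0],[3,18,11,0,0,0],[3,18,11,0,0,0]]]'

```text
t: 25.38
tool_pos: [0.4564, 0.3031, 0.2476]
ee_rot: [-3.141, -0.001, -2.96]
contact_force: [0.4, -0.5, 1.0]
opening: 0.554
```

```bash
python3 - <<'E'
from h import *
o=observe(); print(o["tool_pos"],o["contact_force"],o["opening"])
im,d=read_camera("wrist"); cv2.imwrite("pics/w15.png",im)
for c in ("scene","side"):
    im,d=read_camera(c); cv2.imwrite(f"pics/{c}15.png",im); cal=get_calibration(c); P=cloud(cal,d); ok=d>0
    hsv=cv2.cvtColor(im,cv2.COLOR_BGR2HSV); H,S,V=hsv[...,0],hsv[...,1],hsv[...,2]
    y=(H>18)&(H<35)&(S>120)&(V>70)&ok&(np.hypot(P[...,0]-.428,P[...,1]-.122)<.03)&(P[...,2]>.155)
    q=P[y]; print(c,len(q),q[:,2].max() if len(q) else 0, [cv2.minAreaRect(q[:,:2].astype(np.float32))] if len(q)>4 else 0)
E
python3 -c "
import cv2
a=cv2.imread('pics/scene15.png');cv2.imwrite('pics/s15z.png',cv2.resize(a[150:330,140:410],(800,533)))
a=cv2.imread('pics/side15.png');cv2.imwrite('pics/d15z.png',cv2.resize(a[110:330,200:380],(490,600)))"
```

```text
[0.4563752  0.30311457 0.24756161] [ 0.39470575 -0.47655425  0.98948454] 0.5538443768724615
scene 67 0.17002652754463288 [((0.43190380930900574, 0.12404169142246246), (0.021259883418679237, 0.02120169624686241), 21.63690948486328)]
side 0 0 0
```

View pics/s15z.png

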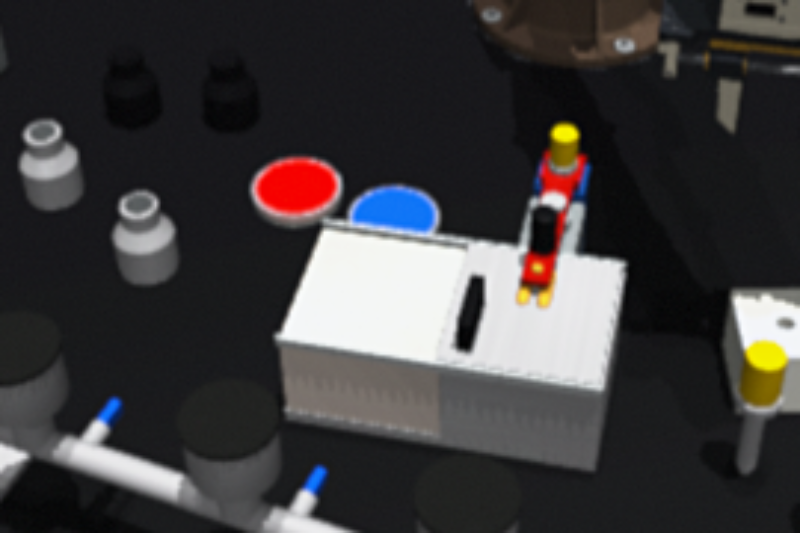

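View pics/d15z.png

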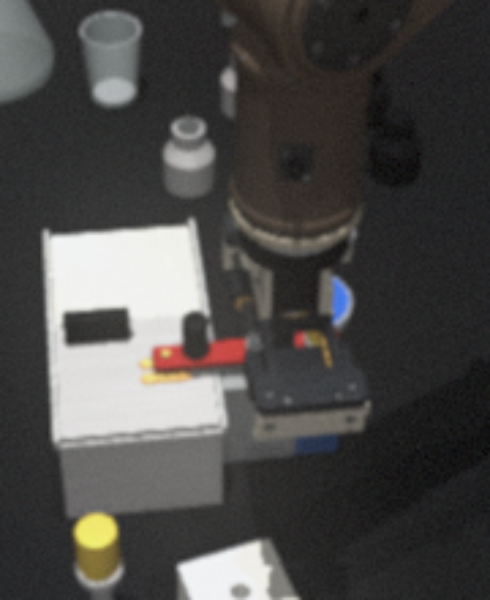

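View pics/w15.png

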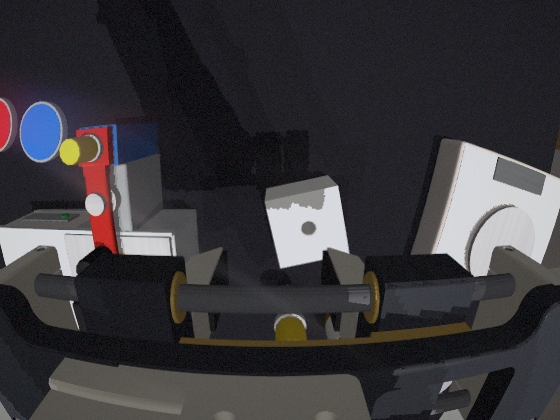

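The pin is home: its top is at 0.170 m by depth, against 0.168 expected. The lever is between the ribs, the cover is shut and the bystanders look unmoved. I'm handing in.

```bash
python3 -c "
from rig import *
print(finish_job())"
```

```text
the job is handed in; nothing more can be done
None
```

I ran the whole sequence and handed the job in at about 25.5 s of the 72 s allowed. No verdict was reported.

- **Canister:** I gripped the blue-banded canister by its neck, stood it in the well and let go. The pictures showed it upright before the cover went over it.
- **Cover:** I pinched the fin and slid the cover until it met a firm stop at about 27 N. It moved only about 120 mm, not 130 mm, so it probably began about 10 mm open. Its ribs ended up in line with the pivot, which is where they belong when it is shut. I did not measure the travel at the stop directly.
- **Lever:** I swung it by the knob to the locked line. It began at about 0.3 rad, not parked. After release the plunger lay between the ribs. Depth put the lever axis 1 to 2 degrees from my case yaw estimate. I judged the plunger's drop from the pictures only.
- **Pin:** I took the smaller pin from its stand and pushed it through the eye into the block. It slid in with almost no side force and seated at 17 N with the flange at the expected height.

The last scene and wrist pictures showed the cover shut and the lever between the ribs. The pin was standing in the eye, with its top at 0.170 m against 0.168 m expected. The gripper was clear and the bystanders in view looked unmoved. In the side camera the arm hid the pin, so that view gave no second check.

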